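# Load and clamp the sieve shaker

## Task

Set up the sieve shaker for a soil sample: put the pan in the seat, nest every sieve that is on the bench onto it with the finest mesh lowest and the coarsest on top, and close the stack with the lid, handle up. Then swing the clamp arm in over the stack to its stop and screw the clamp down onto the lid with the torque-limiting knob, turning clockwise until the knob slips and clicks; one click is enough, two or three do no harm, but stop there, and leave the beaker, bottle and brush where they stand.

Things in the scene. Friction and masses are not known exactly. Their poses are not given: they have to be found in the camera images.
- shaker: Grey sieve shaker, fixed. Origin: bench level, on the stack's vertical axis; x points from there to the column of the clamp arm, z up. Housing 54 mm high, from -100 to +170 mm in x, 95 mm to either side in y. The column (22 mm dia., 196 mm high) stands at x = 130 mm.
- seat (a point): Centre of the seat's floor, 62 mm above the bench: a flat recess of 58 mm dia. inside a locating ring 4.5 mm high, 74 mm outside. The pan's skirt goes in it and stands on its floor (pan origin at this point).
- pan: Brass collecting pan with a closed smooth floor, no mesh. 32 mm tall; skirt 0 to 6 mm, outside dia. 55 (foot tapered); above the shoulder at 6 mm a straight wall, 64 mm outside, 58 inside. Origin: centre of its underside, z up. 0.10 to 0.20 kg. Pan and sieves are gripped across the wall near the top, fingertips above the shoulder, so as to leave the rim or ring below free.
- sieve_coarse: Coarse brass sieve: square mesh of 10 mm pitch, see-through. 26 mm tall; skirt 0 to 6 mm, outside dia. 55 (foot tapered); above the shoulder at 6 mm a straight wall, 64 mm outside, 58 inside; mesh at 7 mm. Origin: centre of its underside, z up. 0.08 to 0.17 kg. Nested, the skirt drops into the mouth below and the shoulder rests on that rim: origin 20 mm above a sieve's, 26 above the pan's. May be absent.
- sieve_medium: Medium brass sieve: square mesh of 5 mm pitch, see-through. 26 mm tall; skirt 0 to 6 mm, outside dia. 55 (foot tapered); above the shoulder at 6 mm a straight wall, 64 mm outside, 58 inside; mesh at 7 mm. Origin: centre of its underside, z up. 0.08 to 0.17 kg. Nested, the skirt drops into the mouth below and the shoulder rests on that rim: origin 20 mm above a sieve's, 26 above the pan's. May be absent.
- sieve_fine: Fine brass sieve: dense dark grey mesh, looks solid. 26 mm tall; skirt 0 to 6 mm, outside dia. 55 (foot tapered); above the shoulder at 6 mm a straight wall, 64 mm outside, 58 inside; mesh at 7 mm. Origin: centre of its underside, z up. 0.08 to 0.17 kg. Nested, the skirt drops into the mouth below and the shoulder rests on that rim: origin 20 mm above a sieve's, 26 above the pan's. May be absent.
- lid: Brass lid: skirt 0 to 6 mm of 55 mm dia., plate 6 to 10 mm of 64 mm dia., on top a round boss of 24 mm dia. from 10 to 28 mm to grip it by. Origin: centre of its underside, z up (boss up). 0.07 to 0.14 kg. Nested, its origin lies 20 mm above the top sieve's. The clamp foot presses on the boss's flat top.
- swing_arm (a joint): Angle of the clamp arm about the column: 0 = over the stack, against its stop; grows as it swings aside, anticlockwise from above, to 1.6. Starts at 1.1 to 1.35. Stays where it is left; about 2 N at the handle moves it. A bar 20 mm wide, 16 thick, underside 196 mm above the bench.
- pivot (a point): On the arm's vertical hinge axis, at the height of the arm's top face (212 mm). At joint value 0 the arm points along the shaker's -x.
- handle (a point): Centre of the top of the arm's swing handle, an upright black post of 18 mm dia. standing 30 mm above the arm, 192 mm from the hinge axis (62 mm beyond the clamp screw). Pinch it from above at any yaw and lead it round, or push it from the side.
- knob_grip (a point): Centre of the round black torque knob, on the screw's vertical axis, 130 mm from the hinge axis along the arm: 44 mm dia., 28 mm high. 284 mm above the bench at first; sinks 3.82 mm per rad (24 mm a turn) as the spindle is screwed in. The steel collar with four pins below it belongs to the spindle: when the clutch slips the knob turns and the collar stands still.
- spindle (a joint): Angle of the clamp screw, rad: 0 = fully up, grows clockwise seen from above, to 11.8. It turns with the knob against about 0.2 N m of friction (grip the knob with 20 N or so), stays where it is left, and stops when the foot bears on the lid (about 1.6 rad with three sieves, 6.8 with two).
- knob (a joint): Slip of the knob's clutch: knob angle relative to the spindle, rad, 0 at the start, grows clockwise. Near 0 (within 0.15) until the foot bears on the lid and the torque reaches about 0.3 N m; then the knob slips, 0.52 rad a click (12 a turn), the torque rising and falling with each click. It does not slip anticlockwise.
- clamp_foot: Flat steel foot, 22 mm dia., 8 mm thick, at the lower end of the clamp screw (with screw and knob on it); it does not turn. Origin: centre of its underside, 182 mm above the bench when fully up: 6 mm above the lid's boss with three sieves, 26 mm with two.
- beaker: Bystander: glass beaker, 68 mm dia., 90 mm tall. Origin: centre of its underside.
- reagent_bottle: Bystander: amber reagent bottle, 60 mm dia., 140 mm tall. Origin: centre of its underside.
- brush: Bystander: sieve brush lying on the bench, 170 mm long along its x axis. Origin: on its underside near the middle.
Not all that is in view belongs to the job. Leave any red look-alike of the sieve_fine alone. Leave any purple look-alike of the pan alone.

How it is judged (in metres and radians):
On the way, in this order (a step that is already met when the one before it is completed fails the run):
1. pan in the seat, all sieves present nested on it from fine to coarse, lid on top, boss up (z of pan in the frame of seat between -0.0025 and 0.0025 m and horizontal distance between each of pan, sieve_fine, sieve_medium, sieve_coarse, lid and seat below 0.009 m and angle between each of pan, sieve_fine, sieve_medium, sieve_coarse, lid's own z axis and vertical below 0.06 rad and z of sieve_fine in the frame of seat between 0.0235 and 0.0285 m and (z of sieve_medium in the frame of seat between 0.0235 and 0.0285 m or z of sieve_medium in the frame of seat between 0.0435 and 0.0485 m) and (z of sieve_coarse in the frame of seat between 0.0435 and 0.0485 m or z of sieve_coarse in the frame of seat between 0.0635 and 0.0685 m) and (z of lid in the frame of seat between 0.0635 and 0.0685 m or z of lid in the frame of seat between 0.0835 and 0.0885 m) and z of each of sieve_coarse, lid in the frame of sieve_medium above 0.015 m and z of each of sieve_coarse, sieve_medium, lid in the frame of sieve_fine above 0.015 m and z of lid in the frame of sieve_coarse above 0.015 m), for 0.2 s.
2. clamp arm swung in over the closed stack to its stop (all of step 1 and value of joint swing_arm below 0.06 rad), for 0.2 s.
3. knob turned clockwise, with the foot on the lid, until the clutch has slipped by a click (value of joint swing_arm below 0.06 rad and contact force between clamp_foot and lid above 2 N and value of joint knob between 0.4 and 2.3 rad), for 0.1 s.
At the end, for the whole second after the job is handed in: Pan on the seat's floor, sieves nested from fine (lowest) to coarse, lid on top, boss up: each within 2.5 mm of its height, 9 mm of the axis, 0.06 rad of upright, at rest. Arm within 0.06 rad of its stop, foot pressing the lid with over 2 N, clutch slipped 0.4 to 2.3 rad (1 to 4 clicks) (all of step 1 and all of step 3 and linear speed of each of pan, sieve_coarse, sieve_medium, sieve_fine, lid below 0.02 m/s); the robot touches nothing.
It fails at once if the clutch ratcheted on past four clicks (value of joint knob above 2.3 rad).
It fails at once if a bystander knocked or shifted by more than 30 mm (distance of any of beaker, reagent_bottle, brush from where it was at the start of the episode above 0.03 m).
Of sieve_coarse, sieve_medium, sieve_fine only 2 to 3 are there at a start; the rules pass over those that are not, and their reading is None.
At some moment in a run one of pan, sieve_coarse, sieve_medium, sieve_fine, lid may be knocked a few centimetres aside while the robot is not near it.
It also fails if it takes over 210 s, if anything falls off the work surface, if the arm or the gripper's body presses on something with over 40 N, if the wrist force passes 120 N, or if a joint passes its speed limit or range.

## Robot

A 6-joint arm with a two-finger parallel gripper is mounted at the origin on the work surface. World frame = base frame: x ahead of the robot, y to its left, z up, the work surface at z = 0. Lengths are in mm, angles in rad, forces in N, time in s.
With the tool pointing down it reaches from about 300 to 850 mm from the base axis. Payload 4.2 kg.
Tool frame: the origin (TCP) lies on the centre line of the jaws, within the pads' length; the fingertips stand 19 mm ahead of it and the grasp point (between the pads) is the TCP; z points along the fingers, y is the direction in which the jaws open and shut (so a half turn about z gives the same grasp; the last joint's range is limited). The gripper opens to 91 mm and grips with 3 to 60 N. Pads are 32 mm wide; open, the fingers measure 118 mm over their backs; the gripper's body (76 mm by 178 mm) begins 60 mm behind the grasp point.
Start: joints at [1.085, 0.32, 1.565, -0, 1.257, -0.02], TCP at [258.258, 513.755, 232.976] pointing down, gripper open.
Joint ranges: [-3.11, 3.11], [-0.84, 2.01], [0.21, 2.61], [-1.34, 4.49], [0.05, 2.63], [-2.56, 2.56]. Speed limits (rad/s): [2.57, 2.57, 3.14, 3.14, 3.14, 3.14].

## Interface

Orientations are given as a rotation vector (axis times angle).
In Python, from bench import get_obs, snapshot, hand_in gives the robot as it stands. The module is installed in compiled form; this text tells all that it offers.
- The arm moves only by the tool apply_moves, never from a script. Its argument "commands" is a list that holds one entry, the list of rows, each a list of 5 numbers: the finger opening in mm, from 0 to 91.2, then the shift along the world's x, y, z in mm, then the turn about the world's z in rad. A call has 1 to 20 rows; each row is the pose to reach, as a shift and turn from the pose measured when the call began; what a row does not reach only later rows make up. A row lasts 1/10 s, in which the tool goes at most 50 mm and 8.59 degrees, less where a joint would pass 70% of its speed; a pose out of reach is approached as far as the arm can. A call with a gripper value outside its range is refused whole. The fingers move at their own pace and stop on an object; "squeeze" is the grip in N (left out, the last holds). Time passes only in rows, so rows that repeat a pose let the fingers close. It gives the time, the measured TCP pose, the force and the opening at its end, in the units of the state.
- get_obs(): the state, without advancing time (a new reading comes with each control period).
- snapshot(name): name is "side" or "top"; returns a dict with "frame" (400x640x3 uint8, blue, green, red), "fovy" (degrees; the focal length in pixels is half the picture's height over the tangent of half this angle, whatever the lens; pixels are square), "cx", "cy" (the principal point, pixels), "k1" (the pictures are not rectified: a ray, as slopes to the right and down, at radius r is drawn at 1 + k1 r^2 times it, then the intrinsics apply), "R" (3x3) and "t" (3): a world point X has camera coordinates R X + t. Camera axes: x right, y down, z forward; pixel columns grow to the right and rows downward; lengths in mm; the calibration is good to about 2 mm. A picture is of the moment at which its call begins. There is no depth.
- hand_in(): hands the job in, once; it reports no verdict.
The state is a dict: "t": time; "joint_positions": joint angles; "qvel": joint speeds; "joint_torque": joint torques, N m; "position": TCP position; "tool_rot": TCP orientation; "ft_force": force on the tool from outside, world axes, zero at the start; "wrist_torque": the same for the moment, N m; "opening": finger opening in mm.
Only numpy, scipy, OpenCV 4.12 (cv2) and the standard library are available. Lean on these libraries where they do the work, as an engineer would, in place of code of your own. Each camera call takes 0.05 s, during which the arm holds its last target.

## Working session

There is one attempt and no reset: what is moved stays moved. The work goes in short steps, Python scripts to look and compute and a tool call to move; the robot and the scene stay as the last step left them, time stands still between calls to the robot, and variables do not carry over. Pictures are saved under pics/ and viewed, and the job is handed in when it is done.

Besides the shell and the picture viewer there is one more tool, called after ">>>" by a JSON object that holds its "op" and its "data". apply_moves: Moves the arm, as the interface text tells. Its arguments: {"type":"object","properties":{"commands":{"type":"array","items":{"type":"array","items":{"type":"array","items":{"type":"number"}}}},"squeeze":{"type":"number"}},"required":["commands"]}

```bash
mkdir -p pics; cat > h.py <<'E'
import numpy as np, cv2, json
from bench import get_obs, snapshot, hand_in
def snap(n,fn):
    s=snapshot(n); cv2.imwrite('pics/'+fn+'.png',s['frame'])
    np.savez('pics/'+fn+'.npz',**{k:np.array(v) for k,v in s.items()}); return s
def load(fn): return dict(np.load('pics/'+fn+'.npz'))
def f_(s): return s['frame'].shape[0]/2/np.tan(np.radians(float(s['fovy']))/2)
def ray(s,u,v):
    f=f_(s); K=np.array([[f,0,float(s['cx'])],[0,f,float(s['cy'])],[0,0,1]])
    x=cv2.undistortPointsIter(np.array([[[u,v]]],float),K,np.array([float(s['k1']),0,0,0,0]),None,None,(3,50,1e-10))[0,0]
    R=np.array(s['R']);t=np.array(s['t']); d=R.T@np.array([x[0],x[1],1]); return -R.T@t,d/np.linalg.norm(d)
def proj(s,X):
    f=f_(s); c=np.array(s['R'])@np.array(X,float)+np.array(s['t']); a=c[:2]/c[2]; a=a*(1+float(s['k1'])*(a@a))
    return a*f+[float(s['cx']),float(s['cy'])]
def atz(s,u,v,z):
    c,d=ray(s,u,v); return c+d*(z-c[2])/d[2]
def tri(s1,p1,s2,p2):
    c1,d1=ray(s1,*p1);c2,d2=ray(s2,*p2)
    A=np.stack([d1,-d2],1); l=np.linalg.lstsq(A,c2-c1,rcond=None)[0]
    a=c1+d1*l[0];b=c2+d2*l[1]; return (a+b)/2,np.linalg.norm(a-b)
def crop(s,fn,u0,v0,u1,v1,k):
    c=s['frame'][v0:v1,u0:u1]; cv2.imwrite('pics/'+fn+'.png',cv2.resize(c,None,fx=k,fy=k,interpolation=cv2.INTER_CUBIC))
E
python3 - <<'E'
from h import *
for n in('side','top'):
    s=snap(n,n+'0'); print(n,s['fovy'],s['cx'],s['cy'],s['k1'],-np.array(s['R']).T@s['t'],np.array(s['R'])[2])
print(get_obs())
E
```

```text
side 47.94284460242704 329.14238140160126 205.06475702744382 -0.12437567474576526 [ 251.63588064 -857.80087956  802.8180738 ] [ 0.23976677  0.80797851 -0.53822173]
top 52.872804417838864 321.49225680243825 197.9640990340768 -0.08365220318323273 [ 338.58339858  124.59590167 1156.97620338] [ 0.17475967 -0.0110196  -0.98454945]
{'t': 0.1, 'joint_positions': array([ 1.08500042e+00,  3.20241189e-01,  1.56553251e+00, -5.09098711e-05,
        1.25736944e+00, -2.00141951e-02]), 'qvel': array([-0.00046046, -0.00357828, -0.00367824,  0.00190595,  0.00229302,
       -0.00048872]), 'joint_torque': array([ 2.08410456e-04, -4.13332415e+01, -2.32508755e+01,  7.31282216e-02,
        4.21146210e-02, -3.77526737e-05]), 'position': array([258.07734806, 513.37987653, 232.20624173]), 'tool_rot': array([-7.24949270e-01, -3.05645290e+00,  2.37679939e-03]), 'ft_force': array([-0.53265299, -0.7395557 ,  0.07335126]), 'wrist_torque': array([-0.00222498, -0.03942401, -0.01981495]), 'opening': 91.28933334661596}
```

View pics/side0.png

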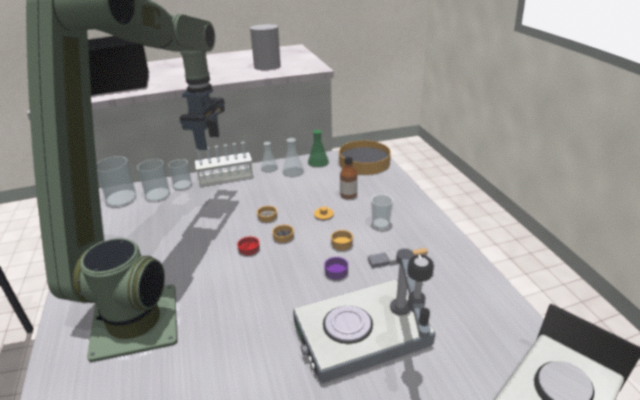

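View pics/top0.png

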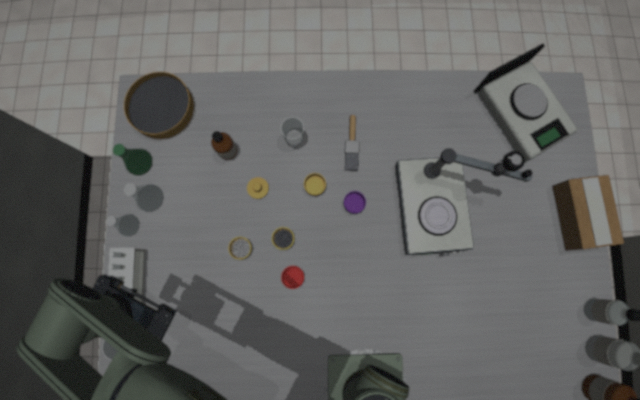

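```bash
python3 - <<'E'
from h import *
t=load('top0');s=load('side0')
crop(t,'c_t1',215,160,375,295,5); crop(s,'c_s1',230,195,370,285,5); crop(t,'c_t2',390,135,545,260,5); crop(s,'c_s2',285,230,445,380,4)
E
```

```text
(no output)
```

View pics/c_t1.png

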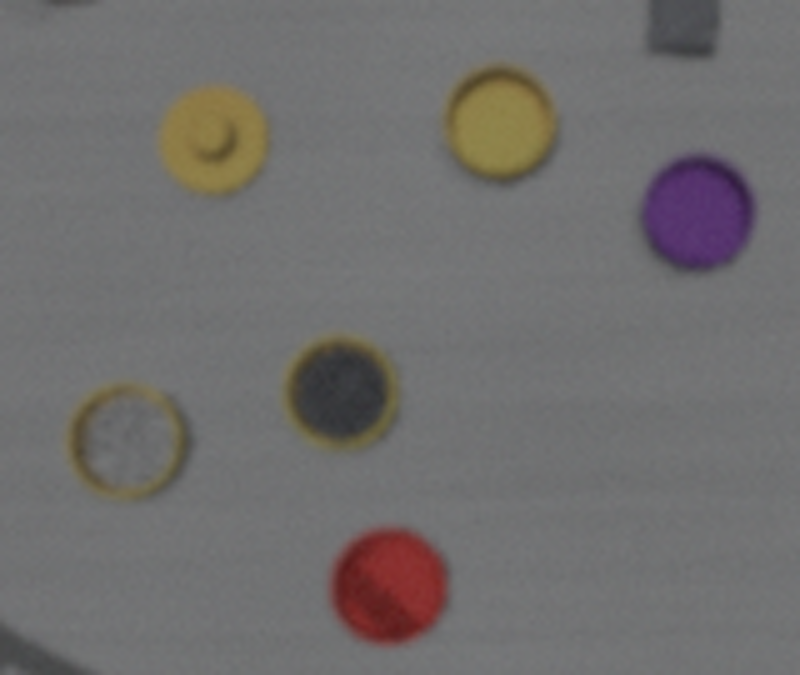

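View pics/c_s1.png

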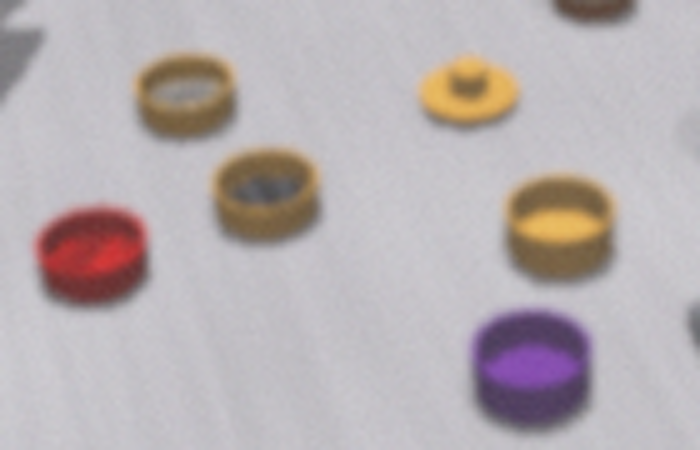

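View pics/c_t2.png

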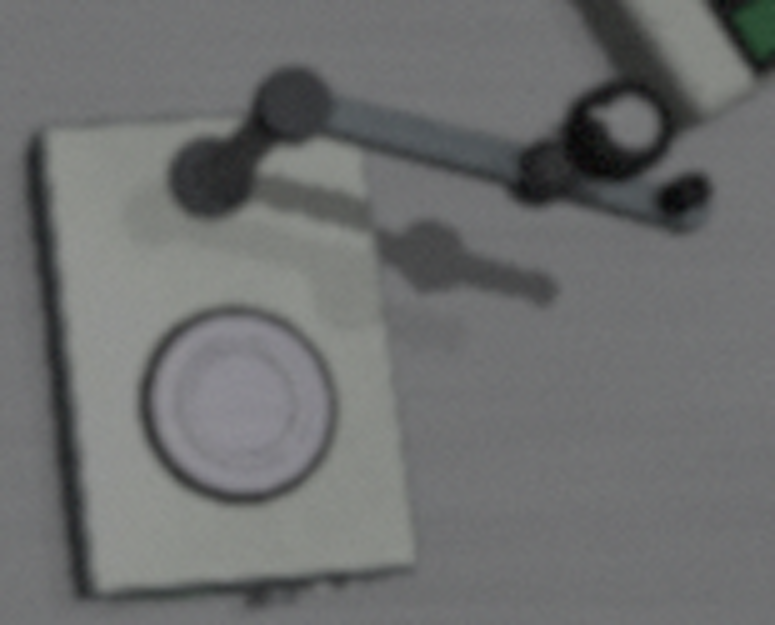

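View pics/c_s2.png

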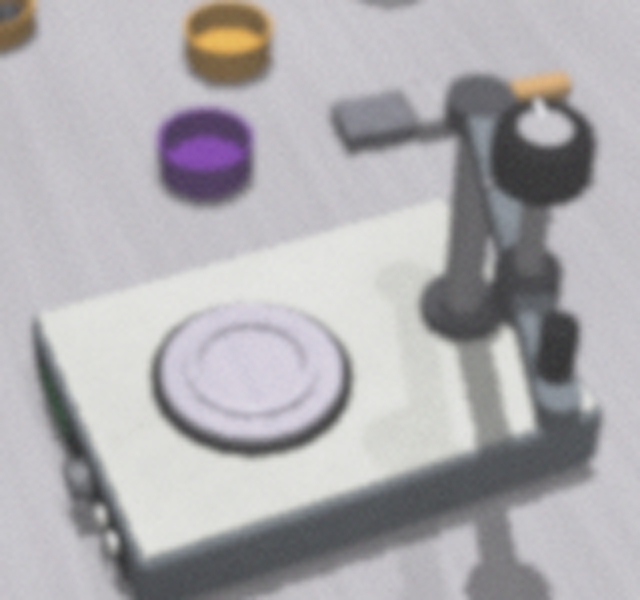

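```bash
python3 - <<'E'
from h import *
t=load('top0');s=load('side0')
def pt(x,y,u0,v0,k): return ((x+.5)/k-.5+u0,(y+.5)/k-.5+v0)
T=lambda x,y:pt(x,y,215,160,5); S=lambda x,y:pt(x,y,230,195,5)
for n,a,b in [('seethru rim',(128,441),(186,82)),('fine rim',(341,392),(266,182)),('pan rim',(501,123),(560,207)),('lid plate',(214,141),(470,93)),('boss top',(209,133),(468,65)),('red',(390,585),(92,238)),('purple',(698,212),(532,342))]:
    print(n,*tri(t,T(*a),s,S(*b)))
T=lambda x,y:pt(x,y,390,135,5); S=lambda x,y:pt(x,y,285,230,4)
for n,a,b in [('seat ring',(237,400),(251,368)),('pivot',(293,103),(481,93)),('handle top',(689,190),(560,324)),('knob top',(637,122),(546,128)),('c1',(45,130),(40,318)),('c2',(412,567),(598,408)),('c3',(97,590),(147,555))]:
    print(n,*tri(t,T(*a),s,S(*b)))
E
```

```text
seethru rim [400.74492235 342.03053379  24.99625103] 0.28656344733699
fine rim [426.67949936 222.61549187  22.45965197] 0.41109637365632473
pan rim [579.18088173 130.44115803  31.52207631] 1.2027325156379138
lid plate [575.58422256 298.56644417   5.66029691] 0.05988489893780506
boss top [575.33061473 298.28325499  27.40811195] 1.0540318517858844
red [318.87678912 195.18126607  26.88626214] 0.994365450112165
purple [525.90264945  19.32033915  33.27024469] 1.4409824672859541
seat ring [ 480.81680713 -207.85262785   58.31600043] 3.037836375347718
pivot [ 609.24971595 -199.75857417  211.46859534] 0.010454151591470406
handle top [ 557.53332686 -384.0336948   237.6325719 ] 0.38537693921505173
knob top [ 573.60832181 -328.47388024  299.00623316] 1.8169677292710111
c1 [ 502.99942411 -108.665121     74.3942534 ] 253.54211665037673
c2 [ 490.05403587 -324.80062754  132.93701344] 231.36452951334064
c3 [ 404.84565972 -169.74384992 -128.54025336] 38.36289485734838
```

```bash
python3 - <<'E'
from h import *
t=load('top0');s=load('side0')
def pt(x,y,u0,v0,k): return ((x+.5)/k-.5+u0,(y+.5)/k-.5+v0)
T=lambda x,y:pt(x,y,390,135,5); S=lambda x,y:pt(x,y,285,230,4)
for p in [(47,130),(412,565),(97,592)]: print('top',atz(t,*T(*p),54))
for p in [(40,318),(598,408),(147,557)]: print('side',atz(s,*S(*p),54))
print(atz(t,*T(237,401),66.5),atz(s,*S(251,368),66.5),atz(t,*T(238,403),62))
crop(t,'c_t3',410,185,470,245,12); crop(s,'c_s3',315,295,385,350,11)
E
```

```text
top [ 639.47161473 -110.06865562   54.        ]
top [ 389.15141669 -302.59113501   54.        ]
top [ 378.07916173 -125.13472669   54.        ]
side [ 378.75136448 -129.77024104   54.        ]
side [ 647.97825366 -293.16950969   54.        ]
side [ 389.87693984 -307.3012058    54.        ]
[ 480.70407862 -205.63761376   66.5       ] [ 476.75491013 -215.00427407   66.5       ] [ 480.16498824 -207.4927431    62.        ]
```

View pics/c_t3.png

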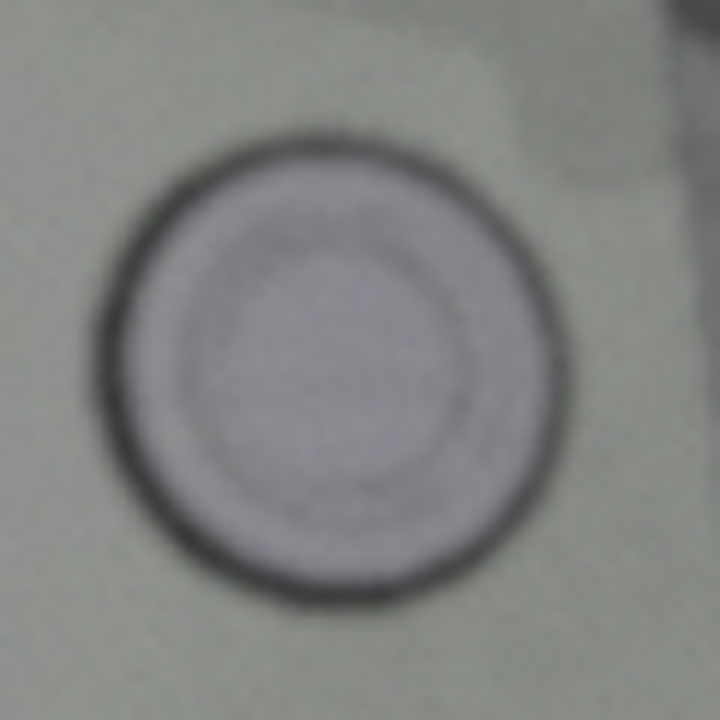

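View pics/c_s3.png

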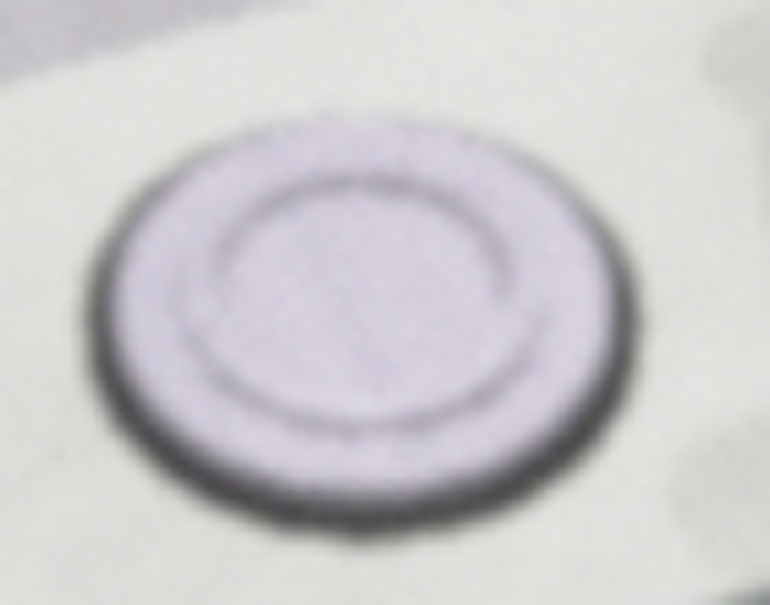

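```bash
python3 - <<'E'
from h import *
t=load('top0');s=load('side0')
def pt(x,y,u0,v0,k): return ((x+.5)/k-.5+u0,(y+.5)/k-.5+v0)
a=pt(339,369,410,185,12);b=pt(363,303,315,295,11)
print(tri(t,a,s,b),atz(t,*a,62),atz(s,*b,62))
# projected seat circles vs. hypothesised centre
for c in [(481,-209),]:
  for fn,im,u0,v0,k in[('t',t,410,185,12),('s',s,315,295,11)]:
    g=cv2.imread('pics/c_%s3.png'%fn)
    for r,z in[(37,66.5),(37,62),(29,66.5),(52,62)]:
        P=np.array([[(q+.5-o)*k for q,o in zip(proj(im,[c[0]+r*np.cos(w),c[1]+r*np.sin(w),z]),(u0,v0))] for w in np.linspace(0,6.283,100)])
        cv2.polylines(g,[P.astype(int)],True,(0,0,255) if z>65 else (255,0,0),1)
    cv2.imwrite('pics/ov_%s3.png'%fn,g)
g=np.hstack([cv2.resize(cv2.imread('pics/ov_%s3.png'%f),(400,400)) for f in 'ts']);cv2.imwrite('pics/ov3.png',g)
E
```

```text
(array([ 479.60979096, -209.91268289,   59.04867856]), np.float64(1.3121161433787356)) [ 479.88266697 -209.14320229   62.        ] [ 478.03439317 -212.48489152   62.        ]
```

View pics/ov3.png

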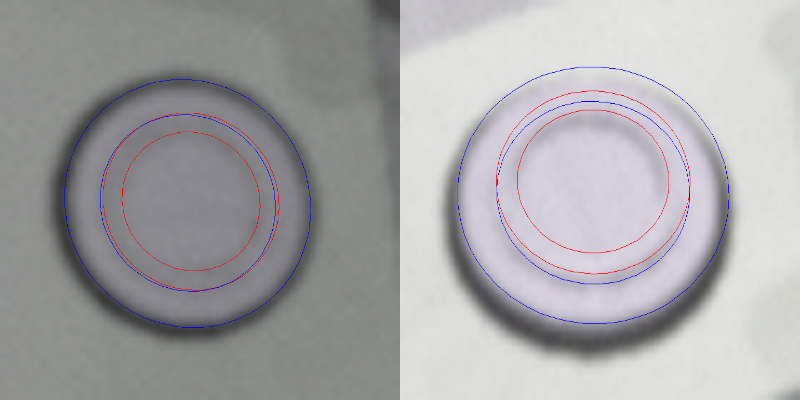

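```bash
python3 - <<'E'
from h import *
t=load('top0');s=load('side0')
print('beaker',atz(t,295,139,0),atz(s,381,225,0), 'bottle',atz(t,228,152,0),atz(s,349,194,0),'brush',atz(t,351,165,0),atz(t,353,117,0),'scale',atz(t,575,125,0))
E
```

```text
beaker [724.91773534 188.55768042   0.        ] [726.60267018 184.9285792    0.        ] bottle [687.40061046 389.38034012   0.        ] [694.9486524  392.28768431   0.        ] brush [642.18619349  22.54837813   0.        ] [792.97330911  12.00829296   0.        ] scale [ 767.66616791 -693.86406419    0.        ]
```

>>> {"op": "apply_moves", "data": {"commands": [[[91,321,-383,-40,-0.86],[91,321,-383,-40,-0.86],[91,321,-383,-40,-0.86],[91,321,-383,-40,-0.86],[91,321,-383,-40,-0.86],[91,321,-383,-40,-0.86],[91,321,-383,-40,-0.86],[91,321,-383,-40,-0.86],[91,321,-383,-40,-0.86],[91,321,-383,-40,-0.86],[91,321,-383,-40,-0.86],[91,321,-383,-40,-0.86],[91,321,-383,-40,-0.86],[91,321,-383,-40,-0.86]]], "squeeze": 10}}

```text
t: 1.5
position: [578.2, 131.6, 192.4]
tool_rot: [-1.93, -2.477, 0.002]
ft_force: [-0.4, 0.3, 0.9]
opening: 90.9
```

>>> {"op": "apply_moves", "data": {"commands": [[[91,1,-1,-50,0],[91,1,-1,-100,0],[91,1,-1,-140,0],[91,1,-1,-164,0],[91,1,-1,-164,0],[60,1,-1,-164,0],[60,1,-1,-164,0],[60,1,-1,-164,0],[60,1,-1,-164,0],[60,1,-1,-164,0],[60,1,-1,-164,0],[91,1,-1,-164,0],[91,1,-1,-164,0],[91,1,-1,-164,0],[91,1,-1,-164,0]]]}}

```text
t: 3.0
position: [579.0, 130.5, 28.1]
tool_rot: [-1.93, -2.477, 0.003]
ft_force: [0.5, 0.3, 0.1]
opening: 90.4
```

```bash
python3 - <<'E'
from h import *
t=snap('top','top1');s=snap('side','side1')
crop(t,'a',260,130,380,230,4);crop(s,'b',290,180,410,280,4)
cv2.imwrite('pics/c1.png',np.hstack([cv2.resize(cv2.imread('pics/%s.png'%f),(400,333)) for f in 'ab']))
E
```

```text
(no output)
```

View pics/c1.png

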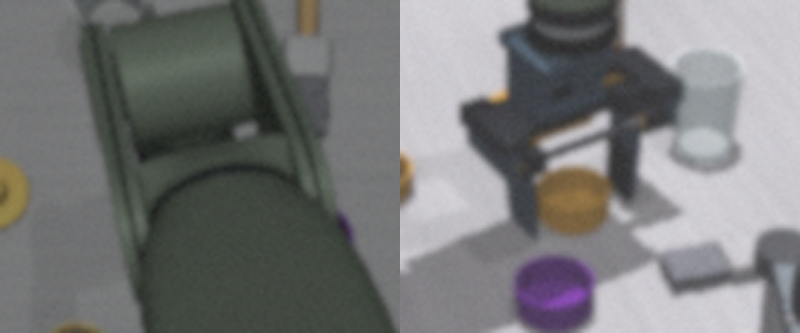

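>>> {"op": "apply_moves", "data": {"commands": [[[91,0,0,0,-1.57],[91,0,0,0,-1.57],[91,0,0,0,-1.57],[91,0,0,0,-1.57],[91,0,0,0,-1.57],[91,0,0,0,-1.57],[91,0,0,0,-1.57],[91,0,0,0,-1.57],[91,0,0,0,-1.57],[91,0,0,0,-1.57],[91,0,0,0,-1.57],[91,0,0,0,-1.57],[60,0,0,0,-1.57],[60,0,0,0,-1.57],[60,0,0,0,-1.57],[60,0,0,0,-1.57],[60,0,0,0,-1.57],[60,0,0,0,-1.57]]], "squeeze": 20}}

```text
t: 4.9
position: [579.0, 130.6, 28.1]
tool_rot: [-3.115, -0.388, -0.0]
ft_force: [-1.0, 0.4, -0.5]
opening: 62.7
```

>>> {"op": "apply_moves", "data": {"commands": [[[60,0,0,30,0],[60,0,0,80,0],[60,-10,-40,120,0],[60,-24,-85,130,0],[60,-37,-130,130,0],[60,-50,-175,130,0],[60,-63,-220,130,0],[60,-77,-265,130,0],[60,-90,-310,130,0],[60,-99,-340,130,0],[60,-99,-340,100,0],[60,-99,-340,84,0],[60,-99,-340,84,0],[60,-99,-340,84,0]]]}}

```text
t: 6.3
position: [480.1, -209.4, 112.3]
tool_rot: [-3.115, -0.388, 0.0]
ft_force: [-0.4, -0.4, -1.6]
opening: 62.8
```

```bash
python3 - <<'E'
from h import *
t=snap('top','top2');s=snap('side','side2')
crop(t,'a',390,135,500,265,4);crop(s,'b',290,240,430,370,5)
print(get_obs()['position'])
E
```

```text
[ 480.85277881 -209.45342565  113.16596472]
```

View pics/a.png

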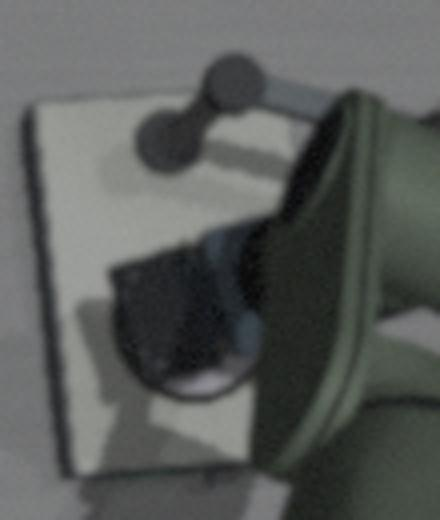

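View pics/b.png

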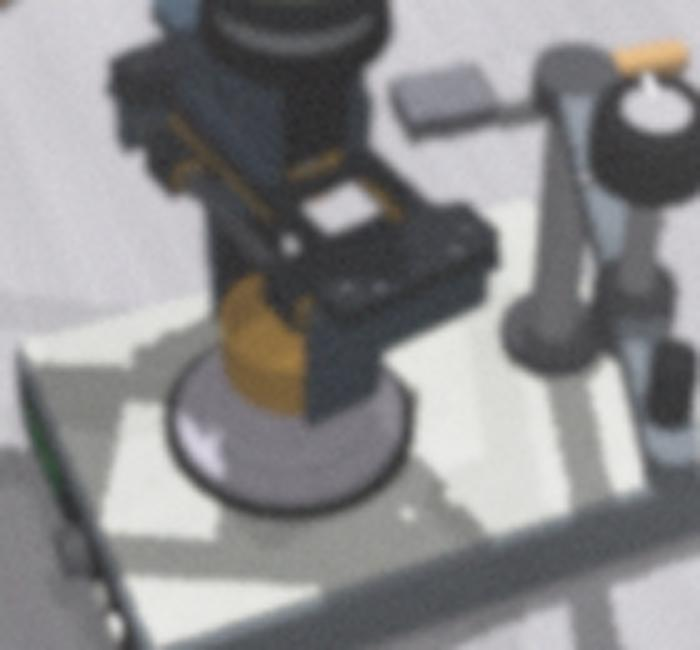

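```bash
python3 - <<'E'
from h import *
s=load('side2')
u0,v0,k=310,270,8
crop(s,'o',u0,v0,390,350,8); g=cv2.imread('pics/o.png')
def circ(c,r,z,col):
    P=np.array([[(q+.5-o)*k for q,o in zip(proj(s,[c[0]+r*np.cos(w),c[1]+r*np.sin(w),z]),(u0,v0))] for w in np.linspace(0,6.283,100)])
    cv2.polylines(g,[P.astype(int)],True,col,1)
p=(480.5,-209.4)
circ(p,32,85+6,(0,255,0));circ(p,32,85+32,(0,255,0))
circ((480,-210.5),52,62,(255,0,0));circ((480,-210.5),37,66.5,(0,0,255))
cv2.imwrite('pics/o.png',g)
E
```

```text
(no output)
```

View pics/o.png

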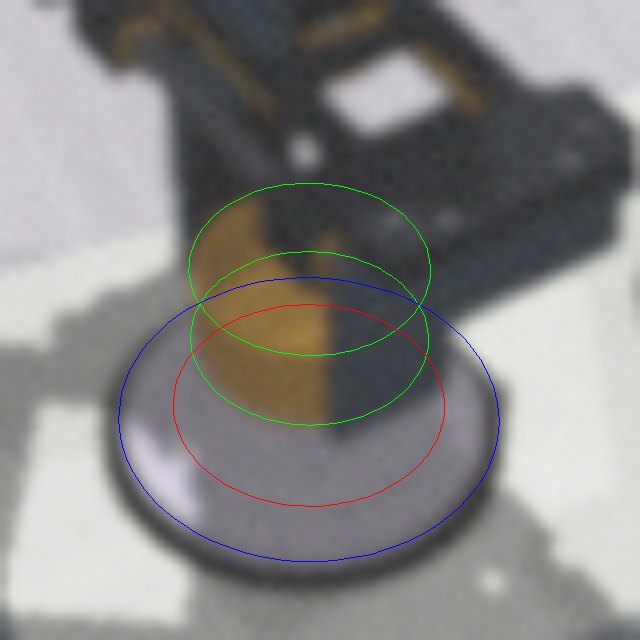

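>>> {"op": "apply_moves", "data": {"commands": [[[60,-1.5,-1,-8,0],[60,-1.5,-1,-15,0],[60,-1.5,-1,-17,0],[60,-1.5,-1,-18,0],[60,-1.5,-1,-19,0],[60,-1.5,-1,-20,0],[60,-1.5,-1,-20,0]]]}}

```text
t: 7.1
position: [479.4, -210.5, 93.1]
tool_rot: [-3.116, -0.389, -0.003]
ft_force: [-0.2, 0.8, -1.2]
opening: 63.2
```

>>> {"op": "apply_moves", "data": {"commands": [[[60,0,0,-1,0],[60,0,0,-2,0],[60,0,0,-2,0]]]}}

```text
t: 7.4
position: [479.1, -210.3, 90.9]
tool_rot: [-3.116, -0.389, -0.002]
ft_force: [-0.4, 1.2, -0.7]
opening: 62.9
```

>>> {"op": "apply_moves", "data": {"commands": [[[60,0,0,-0.5,0],[60,0,0,-1,0],[60,0,0,-1.5,0],[60,0,0,-1.5,0]]]}}

```text
t: 7.8
position: [479.1, -210.2, 90.1]
tool_rot: [-3.116, -0.389, -0.002]
ft_force: [-1.3, 1.1, 5.3]
opening: 62.6
```

>>> {"op": "apply_moves", "data": {"commands": [[[91,0,0,0,0],[91,0,0,0,0],[91,0,0,0,0],[91,0,0,0,0],[91,0,0,40,0],[91,0,0,80,0],[91,-5,40,110,0.15],[91,-52,433,110,1.82],[91,-52,433,110,1.82],[91,-52,433,110,1.82],[91,-52,433,110,1.82],[91,-52,433,110,1.82],[91,-52,433,110,1.82],[91,-52,433,110,1.82],[91,-52,433,110,1.82],[91,-52,433,110,1.82],[91,-52,433,110,1.82],[91,-52,433,110,1.82],[91,-52,433,110,1.82],[91,-52,433,110,1.82]]]}}

```text
t: 9.8
position: [427.2, 222.7, 200.0]
tool_rot: [-1.609, -2.696, 0.001]
ft_force: [0.1, 0.4, 0.5]
opening: 91.0
```

```bash
python3 - <<'E'
from h import *
t=snap('top','top3');s=snap('side','side3')
crop(t,'a',390,135,500,265,4);crop(s,'b',230,190,430,350,4)
print(get_obs()['position'])
E
```

```text
[427.20074531 222.64212465 200.08025603]
```

View pics/a.png

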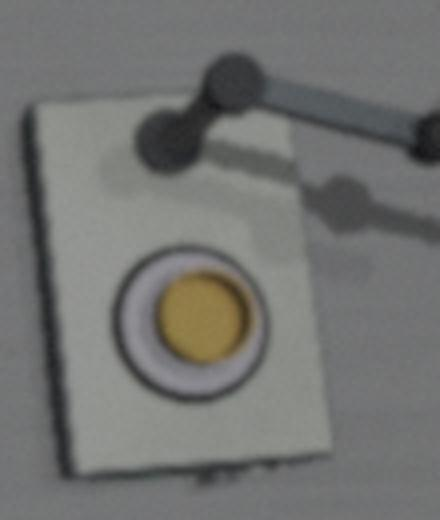

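View pics/b.png

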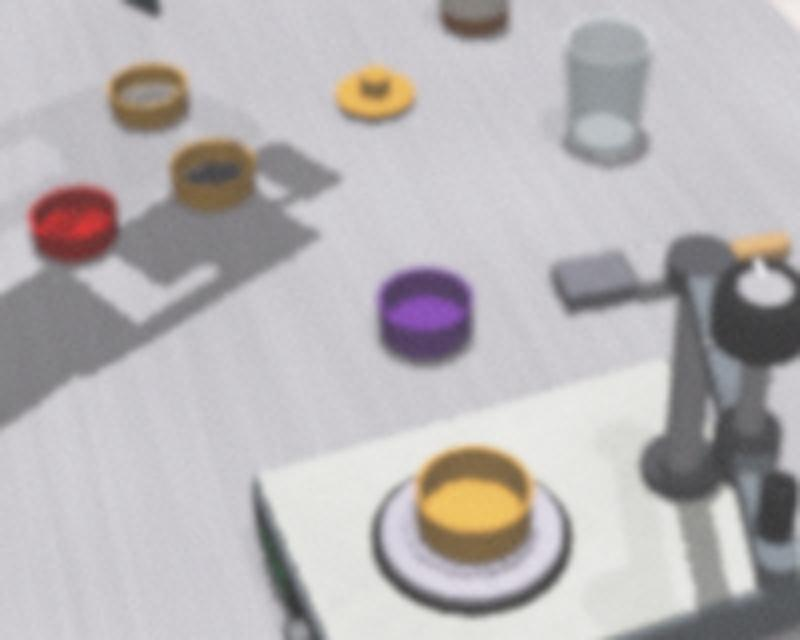

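>>> {"op": "apply_moves", "data": {"commands": [[[91,0,0,-50,0],[91,0,0,-100,0],[91,0,0,-150,0],[91,0,0,-172,0],[91,0,0,-172,0],[60,0,0,-172,0],[60,0,0,-172,0],[60,0,0,-172,0],[60,0,0,-172,0],[60,0,0,-172,0],[60,0,0,-172,0],[91,0,0,-172,0],[91,0,0,-172,0],[91,0,0,-172,0],[91,0,0,-172,0]]], "squeeze": 10}}

```text
t: 11.4
position: [427.2, 222.6, 28.0]
tool_rot: [-1.608, -2.696, 0.001]
ft_force: [0.2, -0.3, -0.5]
opening: 90.5
```

>>> {"op": "apply_moves", "data": {"commands": [[[91,0,0,0,-1.57],[91,0,0,0,-1.57],[91,0,0,0,-1.57],[91,0,0,0,-1.57],[91,0,0,0,-1.57],[91,0,0,0,-1.57],[91,0,0,0,-1.57],[91,0,0,0,-1.57],[91,0,0,0,-1.57],[91,0,0,0,-1.57],[91,0,0,0,-1.57],[91,0,0,0,-1.57],[60,0,0,0,-1.57],[60,0,0,0,-1.57],[60,0,0,0,-1.57],[60,0,0,0,-1.57],[60,0,0,0,-1.57],[60,0,0,0,-1.57]]], "squeeze": 20}}

```text
t: 13.2
position: [427.2, 222.6, 28.0]
tool_rot: [-3.044, -0.771, -0.002]
ft_force: [-0.3, 0.0, 0.4]
opening: 63.7
```

>>> {"op": "apply_moves", "data": {"commands": [[[60,0,0,30,0],[60,0,0,80,0],[60,0,0,120,0],[60,5,-45,150,0],[60,52,-433,150,0],[60,52,-433,150,0],[60,52,-433,150,0],[60,52,-433,150,0],[60,52,-433,150,0],[60,52,-433,150,0],[60,52,-433,150,0],[60,52,-433,150,0],[60,52,-433,150,0],[60,52,-433,120,0],[60,52,-433,107,0],[60,52,-433,107,0],[60,52,-433,107,0]]]}}

```text
t: 14.9
position: [479.1, -209.8, 135.1]
tool_rot: [-3.043, -0.771, -0.001]
ft_force: [0.2, 0.4, -0.9]
opening: 63.9
```

```bash
python3 - <<'E'
from h import *
s=snap('side','side4')
crop(s,'b',290,230,430,350,5)
print(get_obs()['position'])
E
```

```text
[ 479.6030103  -210.03977261  135.69081152]
```

View pics/b.png

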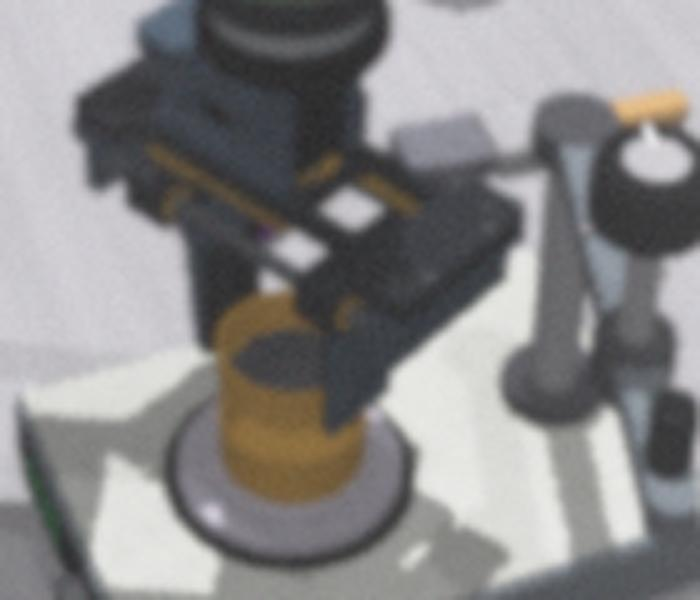

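>>> {"op": "apply_moves", "data": {"commands": [[[60,0,0,-8,0],[60,0,0,-12,0],[60,0,0,-14,0],[60,0,0,-15,0],[60,0,0,-16,0],[60,0,0,-17,0],[60,0,0,-17,0]]]}}

```text
t: 15.65
position: [479.6, -210.1, 118.6]
tool_rot: [-3.044, -0.772, -0.003]
ft_force: [0.5, 0.5, -1.3]
opening: 63.5
```

Inside the mouth with no force; go on to contact.

>>> {"op": "apply_moves", "data": {"commands": [[[60,0,0,-1,0],[60,0,0,-2,0],[60,0,0,-2.5,0],[60,0,0,-3,0],[60,0,0,-3.5,0],[60,0,0,-3.5,0]]]}}

```text
t: 16.25
position: [479.6, -210.0, 116.0]
tool_rot: [-3.044, -0.772, -0.004]
ft_force: [-1.1, 0.9, 5.0]
opening: 63.9
```

>>> {"op": "apply_moves", "data": {"commands": [[[91,0,0,0,0],[91,0,0,0,0],[91,0,0,0,0],[91,0,0,0,0],[91,0,0,40,0],[91,0,0,80,0],[91,-78.5,552,90,1.67],[91,-78.5,552,90,1.67],[91,-78.5,552,90,1.67],[91,-78.5,552,90,1.67],[91,-78.5,552,90,1.67],[91,-78.5,552,90,1.67],[91,-78.5,552,90,1.67],[91,-78.5,552,90,1.67],[91,-78.5,552,90,1.67],[91,-78.5,552,90,1.67],[91,-78.5,552,90,1.67],[91,-78.5,552,90,1.67],[91,-78.5,552,90,1.67],[91,-78.5,552,90,1.67]]]}}

```text
t: 18.25
position: [401.0, 340.8, 205.6]
tool_rot: [-1.472, -2.773, 0.001]
ft_force: [0.5, 0.0, 0.3]
opening: 90.8
```

```bash
python3 - <<'E'
from h import *
t=snap('top','top5');s=snap('side','side5')
crop(s,'b',230,190,430,350,4);cv2.imwrite('pics/side5v.png',s['frame'])
print(get_obs()['position'])
E
```

```text
[401.27335267 340.32639925 205.92601863]
```

View pics/b.png

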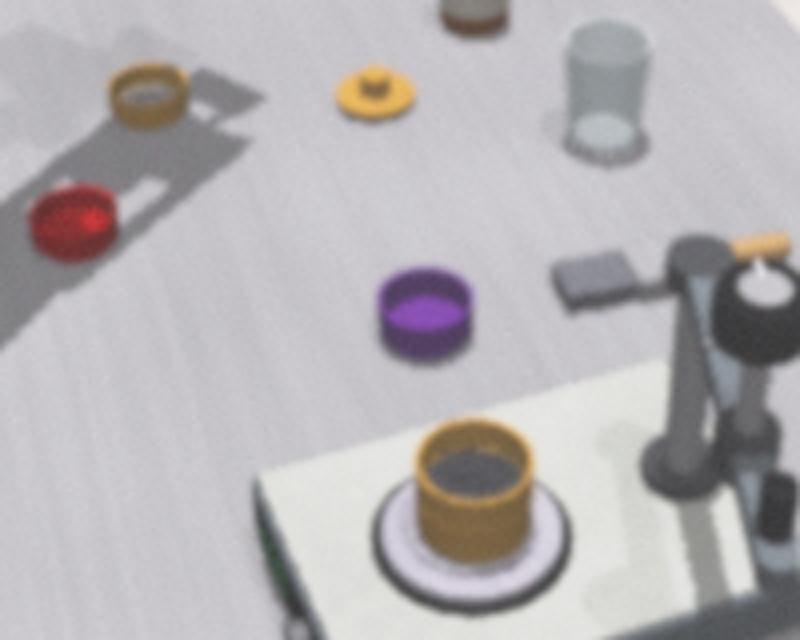

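View pics/top5.png

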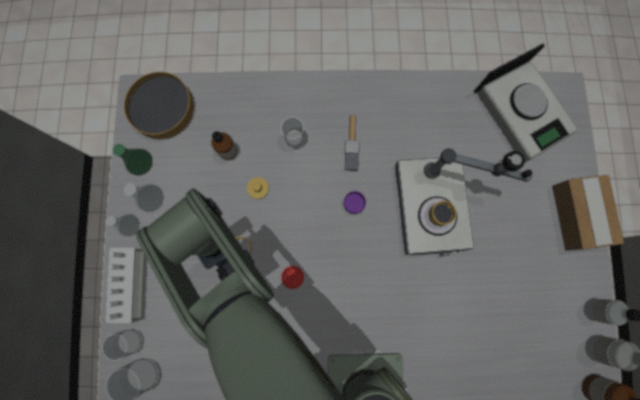

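>>> {"op": "apply_moves", "data": {"commands": [[[91,-0.5,1.5,-50,0],[91,-0.5,1.5,-100,0],[91,-0.5,1.5,-150,0],[91,-0.5,1.5,-178,0],[91,-0.5,1.5,-178,0],[60,-0.5,1.5,-178,0],[60,-0.5,1.5,-178,0],[60,-0.5,1.5,-178,0],[60,-0.5,1.5,-178,0],[60,-0.5,1.5,-178,0],[60,-0.5,1.5,-178,0],[91,-0.5,1.5,-178,0],[91,-0.5,1.5,-178,0],[91,-0.5,1.5,-178,0],[91,-0.5,1.5,-178,0]]], "squeeze": 10}}

```text
t: 19.85
position: [400.6, 341.8, 27.8]
tool_rot: [-1.474, -2.772, 0.001]
ft_force: [0.1, -0.7, 0.1]
opening: 90.4
```

>>> {"op": "apply_moves", "data": {"commands": [[[91,0,0,0,-1.57],[91,0,0,0,-1.57],[91,0,0,0,-1.57],[91,0,0,0,-1.57],[91,0,0,0,-1.57],[91,0,0,0,-1.57],[91,0,0,0,-1.57],[91,0,0,0,-1.57],[91,0,0,0,-1.57],[91,0,0,0,-1.57],[91,0,0,0,-1.57],[91,0,0,0,-1.57],[60,0,0,0,-1.57],[60,0,0,0,-1.57],[60,0,0,0,-1.57],[60,0,0,0,-1.57],[60,0,0,0,-1.57],[60,0,0,0,-1.57]]], "squeeze": 20}}

```text
t: 21.65
position: [400.6, 341.8, 27.8]
tool_rot: [-3.002, -0.919, -0.002]
ft_force: [-0.1, 0.2, 0.4]
opening: 62.8
```

>>> {"op": "apply_moves", "data": {"commands": [[[60,0,0,30,0],[60,0,0,80,0],[60,0,0,130,0],[60,79,-552,165,0],[60,79,-552,165,0],[60,79,-552,165,0],[60,79,-552,165,0],[60,79,-552,165,0],[60,79,-552,165,0],[60,79,-552,165,0],[60,79,-552,165,0],[60,79,-552,165,0],[60,79,-552,165,0],[60,79,-552,165,0],[60,79,-552,165,0],[60,79,-552,135,0],[60,79,-552,124,0],[60,79,-552,124,0],[60,79,-552,124,0],[60,79,-552,124,0]]]}}

```text
t: 23.65
position: [480.3, -209.9, 152.8]
tool_rot: [-3.003, -0.921, -0.004]
ft_force: [0.1, 0.9, -1.3]
opening: 62.6
```

```bash
python3 - <<'E'
from h import *
s=snap('side','side6')
crop(s,'b',290,230,430,350,5)
print(get_obs()['position'])
E
```

```text
[ 480.25428775 -209.93251426  152.83982684]
```

View pics/b.png

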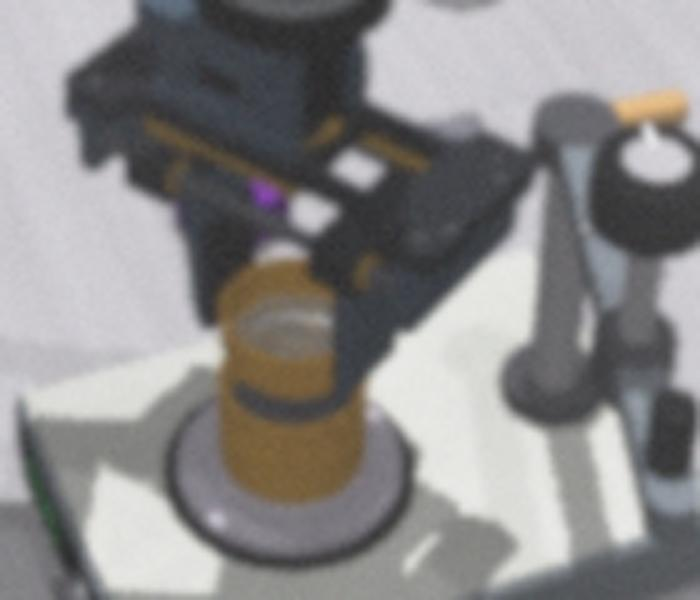

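>>> {"op": "apply_moves", "data": {"commands": [[[60,-0.5,0,-6,0],[60,-0.5,0,-10,0],[60,-0.5,0,-11,0],[60,-0.5,0,-12,0],[60,-0.5,0,-13,0],[60,-0.5,0,-14,0],[60,-0.5,0,-15,0],[60,-0.5,0,-15,0]]]}}

```text
t: 24.5
position: [479.7, -209.9, 137.7]
tool_rot: [-3.003, -0.921, -0.004]
ft_force: [-0.3, -0.3, -1.4]
opening: 62.9
```

>>> {"op": "apply_moves", "data": {"commands": [[[60,0,0,-1,0],[60,0,0,-1.5,0],[60,0,0,-2,0],[60,0,0,-2.5,0],[60,0,0,-2.5,0]]]}}

```text
t: 25.0
position: [479.7, -209.9, 135.7]
tool_rot: [-3.003, -0.921, -0.005]
ft_force: [-1.4, 0.6, 2.8]
opening: 62.7
```

>>> {"op": "apply_moves", "data": {"commands": [[[91,0,0,0,0],[91,0,0,0,0],[91,0,0,0,0],[91,0,0,0,0],[91,0,0,40,0],[91,0,0,80,0],[91,5,45,80,0],[70,95.5,508,80,1.47],[70,95.5,508,80,1.47],[70,95.5,508,80,1.47],[70,95.5,508,80,1.47],[70,95.5,508,80,1.47],[70,95.5,508,80,1.47],[70,95.5,508,80,1.47],[70,95.5,508,80,1.47],[70,95.5,508,80,1.47],[70,95.5,508,80,1.47],[70,95.5,508,80,1.47],[70,95.5,508,80,1.47],[70,95.5,508,80,1.47]]]}}

```text
t: 27.0
position: [575.0, 296.8, 215.6]
tool_rot: [-1.612, -2.693, -0.001]
ft_force: [0.4, -0.3, -0.2]
opening: 70.1
```

```bash
python3 - <<'E'
from h import *
t=snap('top','top7');s=snap('side','side7')
crop(s,'b',230,190,430,350,4)
print(get_obs()['position'])
E
```

```text
[575.1913863  296.65360431 215.9839485 ]
```

View pics/b.png

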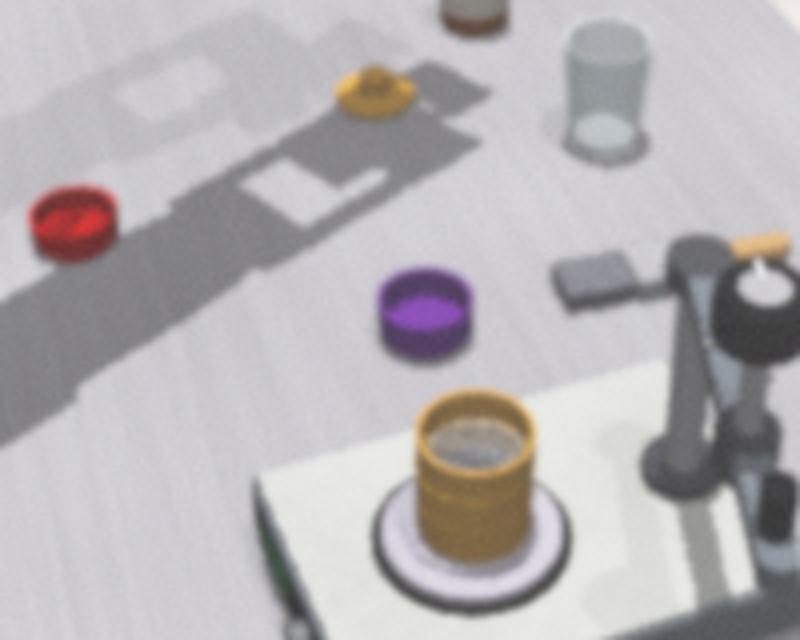

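>>> {"op": "apply_moves", "data": {"commands": [[[70,0,2,-50,0],[70,0,2,-100,0],[70,0,2,-150,0],[70,0,2,-185,0],[70,0,2,-185,0],[20,0,2,-185,0],[20,0,2,-185,0],[20,0,2,-185,0],[20,0,2,-185,0],[20,0,2,-185,0],[20,0,2,-185,0],[20,0,2,-185,0],[60,0,2,-185,0],[60,0,2,-185,0],[60,0,2,-185,0],[60,0,2,-185,0]]], "squeeze": 10}}

```text
t: 28.7
position: [575.2, 298.6, 30.8]
tool_rot: [-1.612, -2.693, -0.002]
ft_force: [-0.5, -0.1, -0.2]
opening: 52.4
```

>>> {"op": "apply_moves", "data": {"commands": [[[60,0,0,0,-1.57],[60,0,0,0,-1.57],[60,0,0,0,-1.57],[60,0,0,0,-1.57],[60,0,0,0,-1.57],[60,0,0,0,-1.57],[60,0,0,0,-1.57],[60,0,0,0,-1.57],[60,0,0,0,-1.57],[60,0,0,0,-1.57],[60,0,0,0,-1.57],[60,0,0,0,-1.57],[20,0,0,0,-1.57],[20,0,0,0,-1.57],[20,0,0,0,-1.57],[20,0,0,0,-1.57],[20,0,0,0,-1.57],[20,0,0,0,-1.57]]], "squeeze": 20}}

```text
t: 30.5
position: [575.2, 298.7, 30.8]
tool_rot: [-3.046, -0.766, -0.004]
ft_force: [0.5, 0.1, 0.2]
opening: 23.1
```

>>> {"op": "apply_moves", "data": {"commands": [[[20,0,0,30,0],[20,0,0,80,0],[20,0,0,130,0],[20,0,0,170,0],[20,-95.5,-508.5,170,0],[20,-95.5,-508.5,170,0],[20,-95.5,-508.5,170,0],[20,-95.5,-508.5,170,0],[20,-95.5,-508.5,170,0],[20,-95.5,-508.5,170,0],[20,-95.5,-508.5,170,0],[20,-95.5,-508.5,170,0],[20,-95.5,-508.5,170,0],[20,-95.5,-508.5,170,0],[20,-95.5,-508.5,170,0],[20,-95.5,-508.5,170,0],[20,-95.5,-508.5,144,0],[20,-95.5,-508.5,144,0],[20,-95.5,-508.5,144,0],[20,-95.5,-508.5,144,0]]]}}

```text
t: 32.5
position: [480.4, -209.3, 175.7]
tool_rot: [-3.046, -0.768, -0.006]
ft_force: [0.3, 0.0, -0.4]
opening: 23.4
```

```bash
python3 - <<'E'
from h import *
s=snap('side','side8')
crop(s,'b',290,210,430,350,5)
print(get_obs()['position'])
E
```

```text
[ 480.43366641 -209.43168615  175.79598987]
```

View pics/b.png

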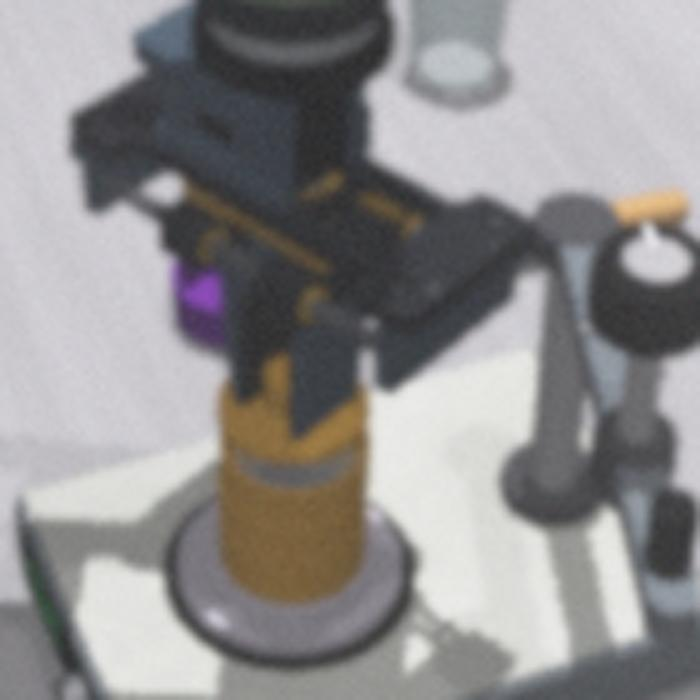

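>>> {"op": "apply_moves", "data": {"commands": [[[20,-0.7,-0.5,-6,0],[20,-0.7,-0.5,-10,0],[20,-0.7,-0.5,-11,0],[20,-0.7,-0.5,-12,0],[20,-0.7,-0.5,-13,0],[20,-0.7,-0.5,-14,0],[20,-0.7,-0.5,-15,0],[20,-0.7,-0.5,-15,0]]]}}

```text
t: 33.35
position: [479.9, -210.0, 160.8]
tool_rot: [3.046, 0.768, 0.007]
ft_force: [0.3, -0.6, -0.9]
opening: 23.6
```

>>> {"op": "apply_moves", "data": {"commands": [[[20,0,0,-1,0],[20,0,0,-1.5,0],[20,0,0,-2,0],[20,0,0,-2.5,0],[20,0,0,-2.5,0]]]}}

```text
t: 33.85
position: [480.0, -210.0, 158.7]
tool_rot: [3.046, 0.768, 0.008]
ft_force: [-0.4, -0.2, 3.1]
opening: 23.4
```

>>> {"op": "apply_moves", "data": {"commands": [[[60,0,0,0,0],[60,0,0,0,0],[60,0,0,0,0],[60,0,0,0,0],[60,0,0,40,0],[60,0,0,90,0],[60,0,0,140,0],[60,0,0,180,0],[60,77.5,-174,180,0.8],[60,77.5,-174,180,0.8],[60,77.5,-174,180,0.8],[60,77.5,-174,180,0.8],[60,77.5,-174,180,0.8],[60,77.5,-174,180,0.8],[60,77.5,-174,180,0.8],[60,77.5,-174,180,0.8]]]}}

```text
t: 35.45
position: [557.5, -383.9, 338.5]
tool_rot: [-2.507, -1.891, -0.007]
ft_force: [-0.2, -0.1, -0.1]
opening: 60.3
```

```bash
python3 - <<'E'
from h import *
t=snap('top','top9');s=snap('side','side9')
crop(s,'b',280,180,450,350,4);crop(t,'a',220,130,540,270,2)
print(get_obs()['position'])
E
```

```text
[ 557.45192415 -383.71795616  338.87706717]
```

View pics/b.png

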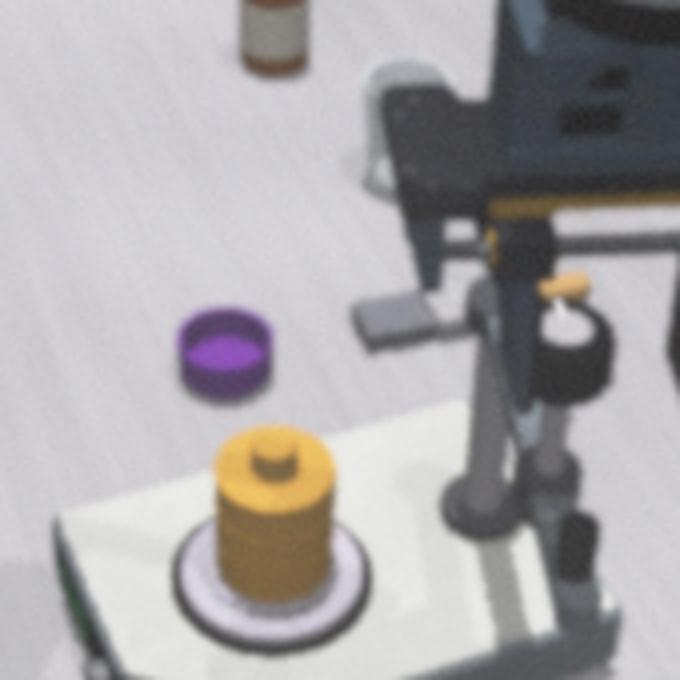

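View pics/a.png

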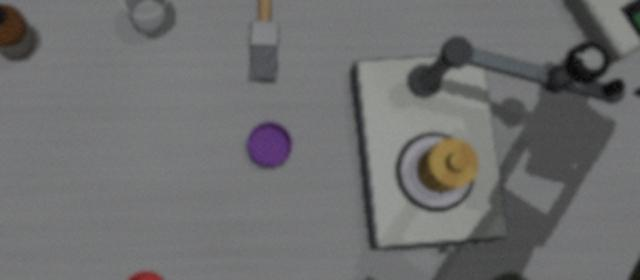

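>>> {"op": "apply_moves", "data": {"commands": [[[60,0,0,-40,0],[60,0,0,-80,0],[60,0,0,-97,0],[60,0,0,-97,0],[60,0,0,-97,0]]]}}

```text
t: 36.05
position: [557.8, -383.8, 242.9]
tool_rot: [2.507, 1.893, 0.008]
ft_force: [-0.0, 0.0, 1.3]
opening: 59.8
```

```bash
python3 - <<'E'
from h import *
s=snap('side','side10')
crop(s,'b',340,200,480,340,5)
print(get_obs()['position'],get_obs()['ft_force'])
E
```

```text
[ 558.17042172 -384.06593546  243.77970996] [-0.32710296  0.56229984  0.67787259]
```

View pics/b.png

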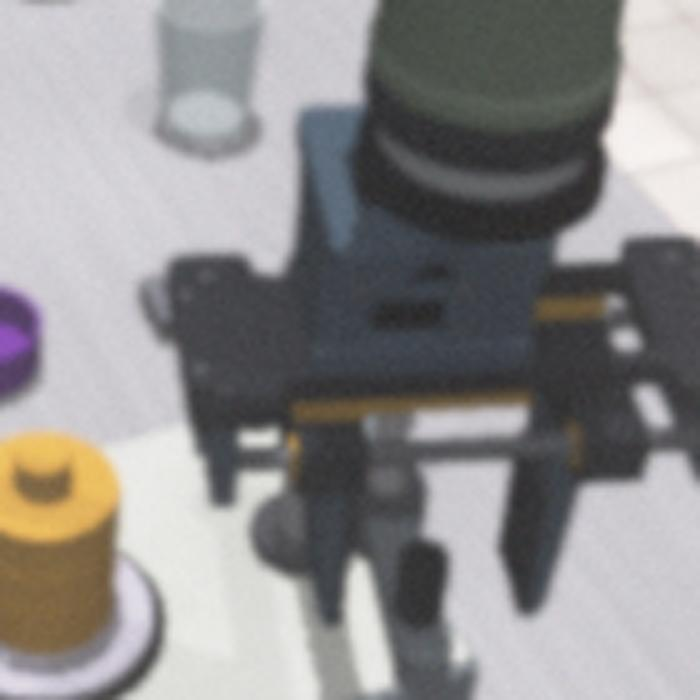

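>>> {"op": "apply_moves", "data": {"commands": [[[14,0,0,-1,0],[14,0,0,-1,0],[14,0,0,-1,0],[14,0,0,-1,0],[14,0,0,-1,0],[14,0,0,-1,0],[14,0,0,-1,0]]], "squeeze": 8}}

```text
t: 36.8
position: [557.9, -384.0, 242.8]
tool_rot: [2.506, 1.892, 0.008]
ft_force: [-1.9, -0.0, 0.8]
opening: 17.7
```

```bash
python3 - <<'E'
from h import *
o=get_obs();p=o['position'];print(p,o['opening'],o['ft_force'])
pv=np.array([609.2,-199.9]); d=p[:2]-pv; a=np.arctan2(d[1],d[0]); print(np.hypot(*d),a)
pv=p[:2]-192*np.array([np.cos(a),np.sin(a)])
end=np.arctan2(-10.1,-129.3)
print(pv,a-end)
for k in range(1,21):
    w=a+(end-a)*k/20*0.97; q=pv+192*np.array([np.cos(w),np.sin(w)])-p[:2]; print(np.round(q,1),round(w-a,3))
E
```

```text
[ 557.94406293 -384.02754683  242.79675106] 17.71285097776068 [-1.91826037 -0.02808488  0.82872897]
191.12855513547765 -1.842294666085401
[ 609.43369989 -199.06047602] 1.2213433646749272
[-10.9   3.4] -0.059
[-21.5   7.4] -0.118
[-31.9  12. ] -0.178
[-42.   17.3] -0.237
[-51.7  23.1] -0.296
[-61.1  29.5] -0.355
[-70.2  36.4] -0.415
[-78.7  43.9] -0.474
[-86.9  51.8] -0.533
[-94.5  60.3] -0.592
[-101.6   69.1] -0.652
[-108.2   78.4] -0.711
[-114.2   88. ] -0.77
[-119.7   98. ] -0.829
[-124.5  108.3] -0.889
[-128.8  118.9] -0.948
[-132.4  129.6] -1.007
[-135.3  140.6] -1.066
[-137.6  151.8] -1.125
[-139.3  163. ] -1.185
```

>>> {"op": "apply_moves", "data": {"commands": [[[14,-10.9,3.4,0,-0.06],[14,-21.5,7.4,0,-0.12],[14,-31.9,12,0,-0.18],[14,-42,17.3,0,-0.24],[14,-51.7,23.1,0,-0.3],[14,-61.1,29.5,0,-0.36],[14,-70.2,36.4,0,-0.42],[14,-78.7,43.9,0,-0.47],[14,-86.9,51.8,0,-0.53],[14,-94.5,60.3,0,-0.59],[14,-101.6,69.1,0,-0.65],[14,-108.2,78.4,0,-0.71]]]}}

```text
t: 38.0
position: [450.2, -305.9, 242.8]
tool_rot: [3.005, 0.898, 0.01]
ft_force: [2.6, -1.6, -1.7]
opening: 17.3
```

>>> {"op": "apply_moves", "data": {"commands": [[[14,-6.5,10,0,-0.06],[14,-12,20,0,-0.12],[14,-16.8,30.2,0,-0.18],[14,-21,40.8,0,-0.24],[14,-24.7,51.5,0,-0.3],[14,-27.6,62.5,0,-0.36],[14,-29.9,73.7,0,-0.41],[14,-31.6,84.9,0,-0.47],[14,-31.6,84.9,0,-0.47]]]}}

```text
t: 38.9
position: [419.4, -219.8, 242.7]
tool_rot: [3.131, 0.174, 0.011]
ft_force: [2.9, 1.1, -1.9]
opening: 17.8
```

>>> {"op": "apply_moves", "data": {"commands": [[[14,-0.3,2,0,0],[14,-0.5,4,0,0],[14,-0.6,5,0,0],[14,-0.6,6,0,0],[14,-0.6,6,0,0]]]}}

```text
t: 39.4
position: [418.7, -214.0, 242.8]
tool_rot: [3.131, 0.174, 0.011]
ft_force: [1.1, -1.7, -2.4]
opening: 17.4
```

>>> {"op": "apply_moves", "data": {"commands": [[[14,0,1,0,0],[14,0,2,0,0],[14,0,3,0,0],[14,0,4,0,0],[14,0,4,0,0]]]}}

```text
t: 39.9
position: [418.5, -212.3, 242.8]
tool_rot: [3.126, 0.176, 0.009]
ft_force: [-0.4, -9.2, -2.6]
opening: 17.5
```

>>> {"op": "apply_moves", "data": {"commands": [[[50,0,0,0,0],[50,0,0,0,0],[50,0,0,0,0],[50,0,0,0,0],[50,0,0,40,0],[50,0,0,80,0],[50,-10,0,100,0],[50,-50,40,120,0],[50,-80,80,120,0],[50,-80,80,120,0],[50,-80,80,120,0]]]}}

```text
t: 41.0
position: [337.8, -131.4, 363.4]
tool_rot: [3.124, 0.178, 0.013]
ft_force: [0.0, 0.1, 0.5]
opening: 50.2
```

```bash
python3 - <<'E'
from h import *
t=snap('top','top11');s=snap('side','side11')
crop(s,'b',280,200,420,340,5);crop(t,'a',390,120,520,270,5)
print(get_obs()['position'])
E
```

```text
[ 339.07426762 -132.71911516  362.70872287]
```

View pics/b.png

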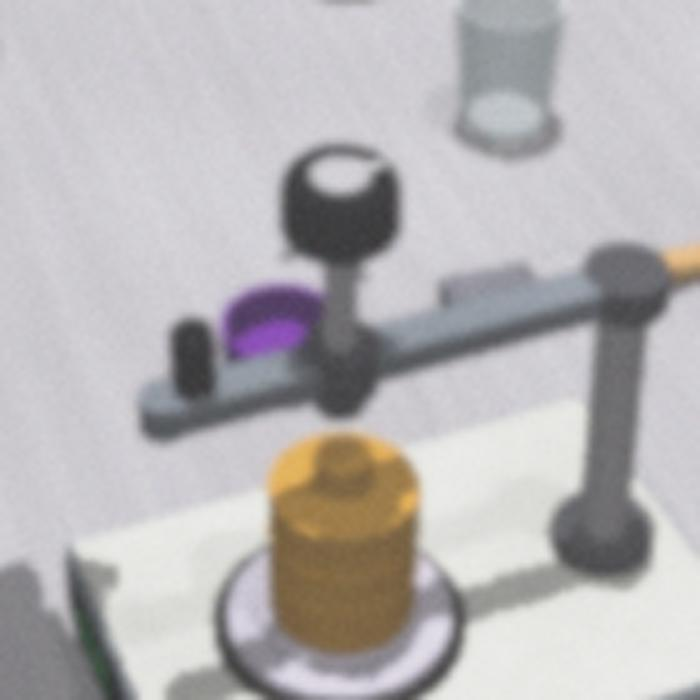

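View pics/a.png

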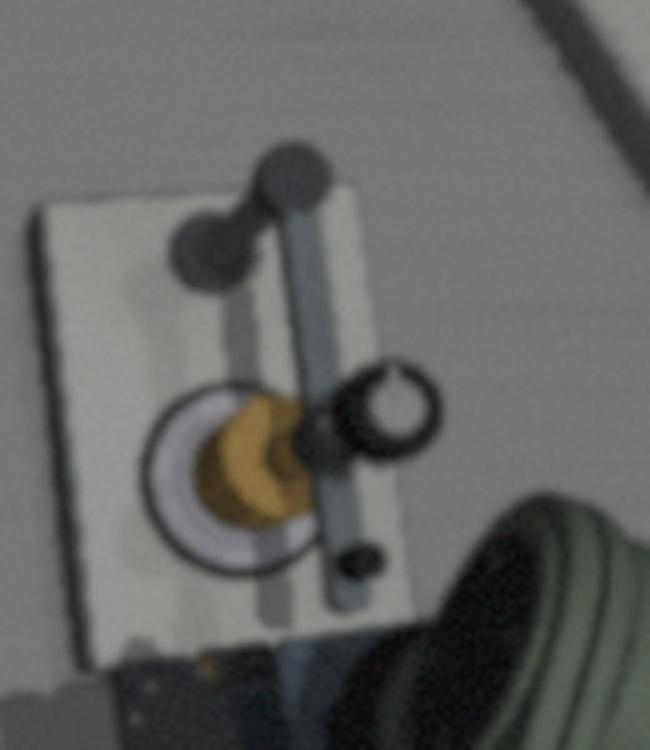

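```bash
python3 - <<'E'
from h import *
t=load('top11');s=load('side11')
def pt(x,y,u0,v0,k): return ((x+.5)/k-.5+u0,(y+.5)/k-.5+v0)
print(tri(t,pt(404,408,390,120,5),s,pt(342,174,280,200,5)))
print(tri(t,pt(292,176,390,120,5),s,pt(627,268,280,200,5)))
print(tri(t,pt(369,555,390,120,5),s,pt(193,328,280,200,5)))
o=get_obs();print(o['joint_positions'])
E
```

```text
(array([ 479.07633104, -211.74203466,  299.29232183]), np.float64(0.32994760364238385))
(array([ 610.15316769, -199.56776981,  210.39652452]), np.float64(0.8344415909756098))
(array([ 419.07931105, -212.49090375,  240.9277909 ]), np.float64(2.1503295143334573))
[-0.39800591 -0.09172162  1.72278449 -0.00768237  1.4995108   1.06064741]
```

>>> {"op": "apply_moves", "data": {"commands": [[[70,0,0,0,0.15],[70,0,0,0,0.3],[70,140.5,-77,-5,1.7],[70,140.5,-77,-5,1.7],[70,140.5,-77,-5,1.7],[70,140.5,-77,-5,1.7],[70,140.5,-77,-5,1.7],[70,140.5,-77,-5,1.7],[70,140.5,-77,-5,1.7],[70,140.5,-77,-5,1.7],[70,140.5,-77,-5,1.7],[70,140.5,-77,-5,1.7],[70,140.5,-77,-5,1.7],[70,140.5,-77,-5,1.7]]]}}

```text
t: 42.5
position: [480.2, -210.5, 356.7]
tool_rot: [1.939, 2.47, 0.02]
ft_force: [0.3, -0.4, 0.8]
opening: 70.3
```

>>> {"op": "apply_moves", "data": {"commands": [[[70,0,0,0,1.65],[70,0,0,0,1.65],[70,0,0,0,1.65],[70,0,0,0,1.65],[70,0,0,0,1.65],[70,0,0,0,1.65],[70,0,0,0,1.65],[70,0,0,0,1.65],[70,0,0,0,1.65],[70,0,0,0,1.65],[70,0,0,0,1.65],[70,0,0,0,1.65],[70,0,0,0,1.65]]]}}

```text
t: 43.8
position: [480.4, -210.8, 356.4]
tool_rot: [0.492, -3.094, -0.015]
ft_force: [-0.0, -0.1, -0.1]
opening: 70.2
```

```bash
python3 - <<'E'
from h import *
o=get_obs();print(o['joint_positions'],o['position'],o['wrist_torque'])
s=snap('side','side12')
crop(s,'b',280,180,420,320,5)
E
```

```text
[-0.43735598  0.19292678  1.43279222  0.00332383  1.52854578 -2.32380076] [ 480.39526889 -210.75520818  356.43242993] [ 0.09088354  0.01308094 -0.01424747]
```

View pics/b.png

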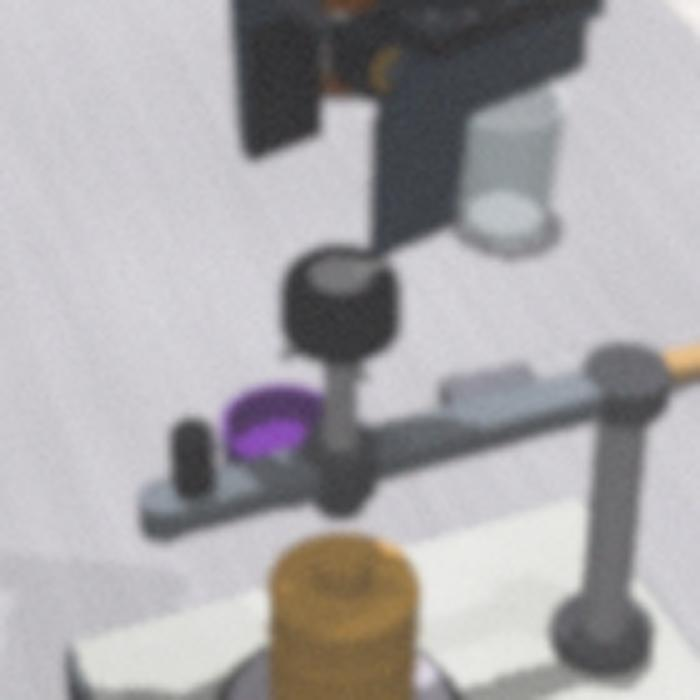

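>>> {"op": "apply_moves", "data": {"commands": [[[70,-0.7,1.2,-30,0],[70,-0.7,1.2,-60,0],[70,-0.7,1.2,-65.5,0],[70,-0.7,1.2,-65.5,0],[40,-0.7,1.2,-65.5,0],[40,-0.7,1.2,-65.5,0],[40,-0.7,1.2,-65.5,0],[40,-0.7,1.2,-65.5,0],[40,-0.7,1.2,-65.5,0],[40,-0.7,1.2,-65.5,0]]], "squeeze": 8}}

```text
t: 44.85
position: [479.9, -209.4, 291.9]
tool_rot: [0.493, -3.095, -0.015]
ft_force: [-1.2, 1.1, 5.6]
opening: 43.9
```

```bash
python3 - <<'E'
from h import *
o=get_obs();print(o['joint_positions'],o['position'],o['ft_force'],o['wrist_torque'])
s=snap('side','side13')
crop(s,'b',280,180,420,320,5)
E
```

```text
[-0.43570096  0.21121422  1.56675333  0.00391608  1.37491113 -2.32333767] [ 479.86403281 -209.36872022  291.87408595] [-1.24071482  1.09881042  5.57311704] [0.2817809  0.11767237 0.01343578]
```

View pics/b.png

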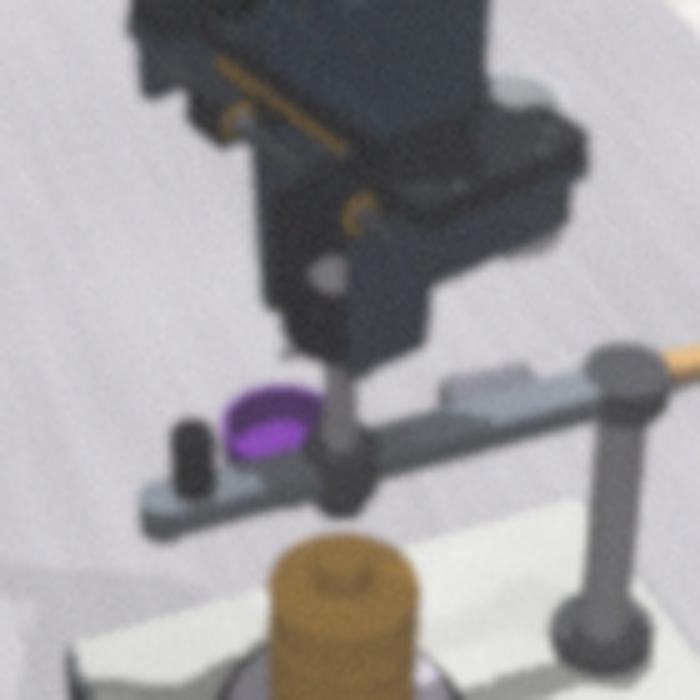

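>>> {"op": "apply_moves", "data": {"commands": [[[40,0,0,0.5,0],[40,0,0,0.5,0],[40,0,0,0.1,-0.1],[40,0,0,-0.3,-0.2],[40,0,0,-0.7,-0.3],[40,0,0,-1,-0.4],[40,0,0,-1,-0.4]]], "squeeze": 30}}

```text
t: 45.6
position: [479.8, -209.5, 290.6]
tool_rot: [-0.131, -3.133, -0.016]
ft_force: [-0.1, 1.0, -0.4]
opening: 43.6
```

```bash
python3 - <<'E'
from h import *
o=get_obs();print(o['joint_positions'],o['position'],o['ft_force'],o['wrist_torque'])
E
```

```text
[-0.43822285  0.21063166  1.57056246  0.0075702   1.36971662 -1.92678339] [ 479.75074017 -209.52257151  290.64679913] [-0.10683992  1.01292811 -0.35155442] [ 0.00815699  0.12755686 -0.06121989]
```

>>> {"op": "apply_moves", "data": {"commands": [[[40,0,0,-0.5,-0.12],[40,0,0,-0.9,-0.24],[40,0,0,-1.4,-0.36],[40,0,0,-1.8,-0.48],[40,0,0,-2.3,-0.6],[40,0,0,-2.8,-0.72],[40,0,0,-3.2,-0.84],[40,0,0,-3.7,-0.96],[40,0,0,-4.1,-1.08],[40,0,0,-4.6,-1.2],[40,0,0,-5,-1.32],[40,0,0,-5.5,-1.44],[40,0,0,-6,-1.56],[40,0,0,-6.4,-1.68],[40,0,0,-6.9,-1.8],[40,0,0,-7.3,-1.92],[40,0,0,-7.6,-2],[40,0,0,-7.6,-2]]]}}

```text
t: 47.4
position: [478.8, -209.5, 283.0]
tool_rot: [2.707, 1.586, 0.013]
ft_force: [-3.5, 0.4, 3.2]
opening: 43.5
```

```bash
python3 - <<'E'
from h import *
o=get_obs();print(o['joint_positions'],o['position'],o['ft_force'],o['wrist_torque'])
s=snap('side','side14')
crop(s,'b',280,180,420,320,5)
E
```

```text
[-0.43716211  0.20372013  1.59863577  0.0046582   1.33072471  0.0727596 ] [ 478.84899092 -209.49963206  282.98759107] [-3.53927062  0.44903598  3.22175074] [ 0.02065111  0.84605343 -0.03461685]
```

View pics/b.png

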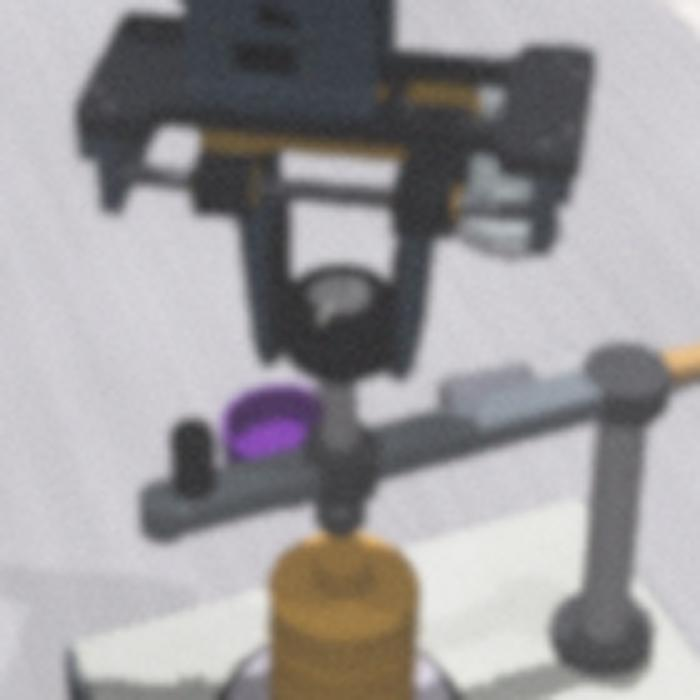

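>>> {"op": "apply_moves", "data": {"commands": [[[40,0.8,0,-0.5,-0.12],[40,0.8,0,-0.9,-0.24],[40,0.8,0,-1.4,-0.36],[40,0.8,0,-1.8,-0.48],[40,0.8,0,-2.3,-0.6],[40,0.8,0,-2.8,-0.72],[40,0.8,0,-3.2,-0.84],[40,0.8,0,-3.7,-0.96],[40,0.8,0,-4.1,-1.08],[40,0.8,0,-4.6,-1.2],[40,0.8,0,-5,-1.32],[40,0.8,0,-5.5,-1.44],[40,0.8,0,-6,-1.56],[40,0.8,0,-6.4,-1.68],[40,0.8,0,-6.9,-1.8],[40,0.8,0,-7.3,-1.92],[40,0.8,0,-7.8,-2.04],[40,0.8,0,-8.4,-2.2],[40,0.8,0,-8.4,-2.2],[40,0.8,0,-8.4,-2.2]]]}}

```text
t: 49.45
position: [479.4, -209.2, 274.6]
tool_rot: [2.641, -1.684, -0.001]
ft_force: [-3.3, 1.9, 3.1]
opening: 43.6
```

```bash
python3 - <<'E'
from h import *
o=get_obs();print(o['joint_positions'],o['position'],o['ft_force'],o['wrist_torque'])
s=snap('side','side15')
crop(s,'b',280,180,420,320,5)
E
```

```text
[-0.42785129  0.21425004  1.60598852 -0.00959015  1.32344238  2.28059307] [ 479.44324725 -209.23386182  274.55938397] [-3.28427145  1.92018059  3.11152059] [0.48787323 0.70157264 0.0198802 ]
```

View pics/b.png

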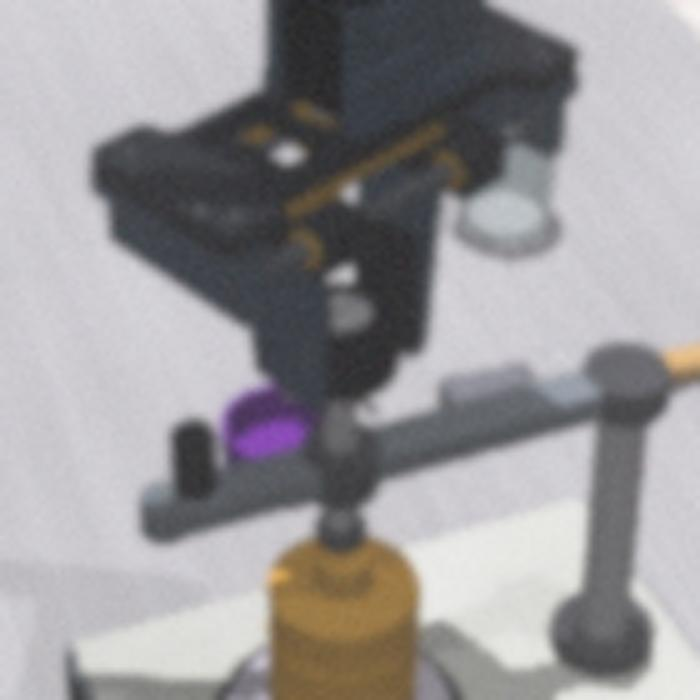

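>>> {"op": "apply_moves", "data": {"commands": [[[70,0,0,0,0],[70,0,0,0,0],[70,0,0,0,0],[70,0,0,5,0.1],[70,0,0,5,2.2],[70,0,0,5,2.2],[70,0,0,5,2.2],[70,0,0,5,2.2],[70,0,0,5,2.2],[70,0,0,5,2.2],[70,0,0,5,2.2],[70,0,0,5,2.2],[70,0,0,5,2.2],[70,0,0,5,2.2],[70,0,0,5,2.2],[70,0,0,5,2.2],[70,0,0,5,2.2],[70,0,0,5,2.2],[70,0,0,5,2.2],[70,0,0,5,2.2]]]}}

```text
t: 51.5
position: [479.6, -209.4, 279.5]
tool_rot: [2.705, 1.587, 0.013]
ft_force: [-0.5, -0.4, -0.6]
opening: 70.0
```

>>> {"op": "apply_moves", "data": {"commands": [[[70,0,0,0,2.1],[70,0,0,0,2.1],[70,0,0,0,2.1],[70,0,0,0,2.1],[70,0,0,0,2.1],[70,0,0,0,2.1],[70,0,0,0,2.1],[70,0,0,0,2.1],[70,0,0,0,2.1],[70,0,0,0,2.1],[70,0,0,0,2.1],[70,0,0,0,2.1],[70,0,0,0,2.1],[70,0,0,0,2.1],[70,0,0,0,2.1],[70,0,0,0,2.1]]]}}

```text
t: 53.1
position: [479.7, -209.5, 279.4]
tool_rot: [0.024, -3.137, -0.014]
ft_force: [0.4, 0.1, -0.1]
opening: 70.2
```

```bash
python3 - <<'E'
from h import *
o=get_obs();print(o['joint_positions'],o['position'],o['ft_force'],o['wrist_torque'])
s=snap('side','side16');t=snap('top','top16')
crop(s,'b',280,180,420,320,5);crop(t,'a',390,120,520,270,5)
E
```

```text
[-0.43723646  0.21500075  1.59274263  0.00604486  1.34157369 -2.02486876] [ 479.68252796 -209.45599664  279.44662138] [ 0.40861793  0.07796725 -0.09644944] [0.01870712 0.00188274 0.01658328]
```

View pics/b.png

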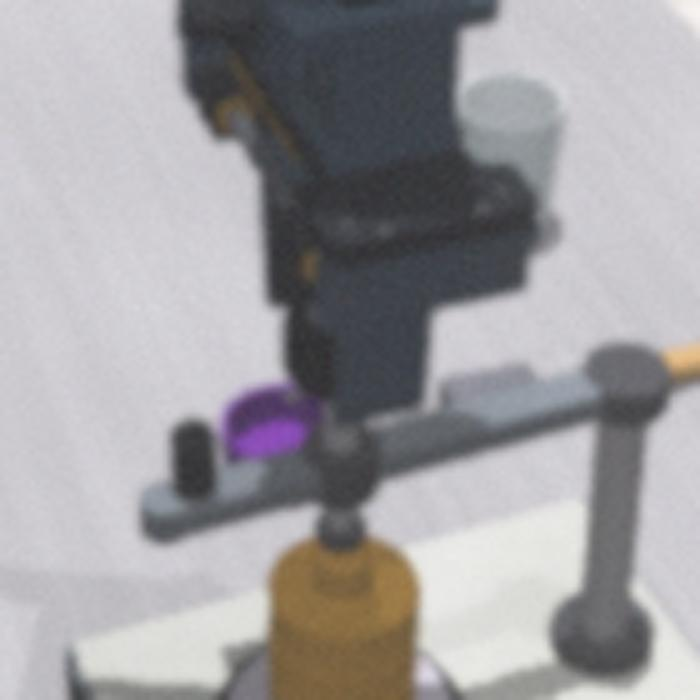

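>>> {"op": "apply_moves", "data": {"commands": [[[70,0,0,-5,0],[70,0,0,-5,0],[40,0,0,-5,0],[40,0,0,-5,0],[40,0,0,-5,0],[40,0,0,-5,0],[40,0,0,-5,0],[40,0,0,-5,0]]], "squeeze": 30}}

```text
t: 54.0
position: [479.7, -209.5, 274.5]
tool_rot: [0.026, -3.137, -0.013]
ft_force: [-0.3, -0.5, 0.4]
opening: 43.2
```

>>> {"op": "apply_moves", "data": {"commands": [[[40,0,0,-0.5,-0.12],[40,0,0,-0.9,-0.24],[40,0,0,-1.4,-0.36],[40,0,0,-1.8,-0.48],[40,0,0,-2.3,-0.6],[40,0,0,-2.8,-0.72],[40,0,0,-3.2,-0.84],[40,0,0,-3.7,-0.96],[40,0,0,-4.1,-1.08],[40,0,0,-4.6,-1.2],[40,0,0,-5,-1.32],[40,0,0,-5.5,-1.44],[40,0,0,-6,-1.56],[40,0,0,-6.4,-1.68]]]}}

```text
t: 55.4
position: [479.1, -209.8, 268.1]
tool_rot: [2.324, 2.109, 0.012]
ft_force: [-1.0, -0.6, 0.5]
opening: 43.2
```

```bash
python3 - <<'E'
from h import *
o=get_obs();print(o['joint_positions'],o['position'],o['ft_force'],o['wrist_torque'],o['joint_torque'][5])
s=snap('side','side17')
crop(s,'b',280,180,420,320,5)
E
```

```text
[-0.43813496  0.21342967  1.62323781  0.00581634  1.29918294 -0.34292295] [ 479.13866674 -209.81955123  268.13909962] [-0.99672214 -0.62371146  0.50374838] [-0.25893206  0.33390922  0.19401838] -0.8068592101335526
```

View pics/b.png

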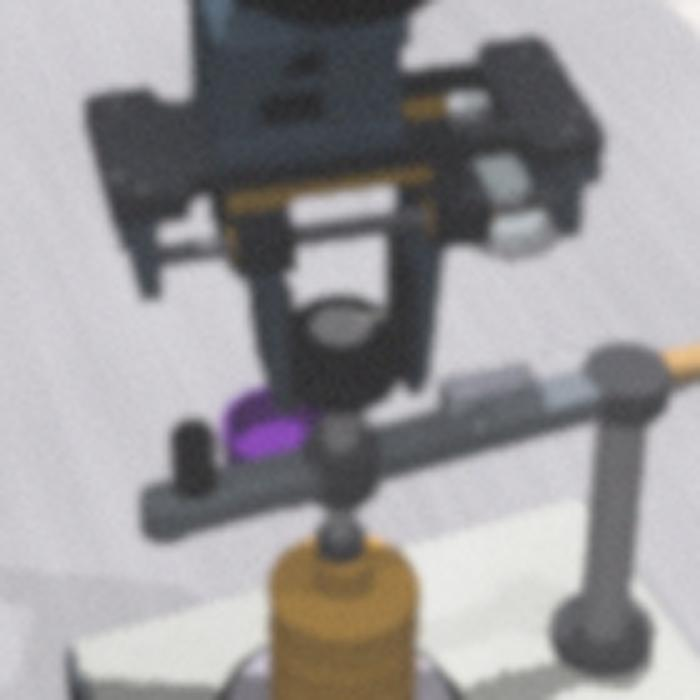

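>>> {"op": "apply_moves", "data": {"commands": [[[40,0,0,-0.5,-0.12],[40,0,0,-0.9,-0.24],[40,0,0,-1.1,-0.3]]]}}

```text
t: 55.75
position: [478.9, -209.8, 267.0]
tool_rot: [2.616, 1.733, 0.01]
ft_force: [-0.6, -1.5, 0.7]
opening: 43.6
```

```bash
cat > st.py <<'E'
from h import *
o=get_obs();print(o['t'],'j6 %.3f'%o['joint_positions'][5],o['position'].round(1),o['ft_force'].round(1),o['wrist_torque'].round(3))
E
python3 st.py
```

```text
55.75 j6 -0.037 [ 478.9 -209.8  267. ] [-0.6 -1.5  0.7] [-0.171  0.225  0.192]
```

>>> {"op": "apply_moves", "data": {"commands": [[[40,0,0,-0.5,-0.12],[40,0,0,-0.8,-0.2]]]}}

```text
t: 55.95
position: [478.8, -209.8, 266.2]
tool_rot: [2.776, 1.461, 0.009]
ft_force: [-0.1, -0.3, -0.3]
opening: 43.5
```

```bash
python3 st.py
```

```text
55.95 j6 0.165 [ 478.8 -209.8  266.2] [-0.1 -0.3 -0.3] [-0.157  0.232  0.146]
```

Total now about 6.8 rad; small steps with torque readings.

>>> {"op": "apply_moves", "data": {"commands": [[[40,0,0,-0.4,-0.1]]]}}

```text
t: 56.05
position: [478.7, -209.8, 265.9]
tool_rot: [2.846, 1.319, 0.008]
ft_force: [0.4, -0.4, 0.6]
opening: 43.4
```

```bash
python3 st.py
```

```text
56.05 j6 0.267 [ 478.7 -209.8  265.9] [ 0.4 -0.4  0.6] [-0.099  0.193  0.233]
```

>>> {"op": "apply_moves", "data": {"commands": [[[40,0,0,-0.2,-0.1]]]}}

```text
t: 56.15
position: [478.7, -209.8, 265.7]
tool_rot: [2.909, 1.172, 0.008]
ft_force: [-0.8, -0.9, 1.0]
opening: 43.6
```

```bash
python3 st.py
```

```text
56.15 j6 0.370 [ 478.7 -209.8  265.7] [-0.8 -0.9  1. ] [-0.059  0.144  0.243]
```

>>> {"op": "apply_moves", "data": {"commands": [[[40,0,0,-0.2,-0.1]]]}}

```text
t: 56.25
position: [478.6, -209.7, 265.6]
tool_rot: [2.964, 1.024, 0.007]
ft_force: [-1.0, 0.3, -0.1]
opening: 43.4
```

```bash
python3 st.py
```

```text
56.25 j6 0.471 [ 478.6 -209.7  265.6] [-1.   0.3 -0.1] [-0.08   0.176  0.292]
```

>>> {"op": "apply_moves", "data": {"commands": [[[40,0,0,0,-0.1]]]}}

```text
t: 56.35
position: [478.6, -209.6, 265.5]
tool_rot: [3.012, 0.872, 0.006]
ft_force: [-0.0, -0.1, -0.0]
opening: 43.3
```

```bash
python3 st.py
```

```text
56.35 j6 0.573 [ 478.6 -209.6  265.5] [-0.  -0.1 -0. ] [-0.077  0.168  0.246]
```

>>> {"op": "apply_moves", "data": {"commands": [[[40,0,0,0,-0.1]]]}}

```text
t: 56.45
position: [478.6, -209.6, 265.5]
tool_rot: [3.052, 0.719, 0.006]
ft_force: [-0.5, -0.7, -0.2]
opening: 43.5
```

```bash
python3 st.py
```

```text
56.45 j6 0.676 [ 478.6 -209.6  265.5] [-0.5 -0.7 -0.2] [-0.159  0.197  0.111]
```

>>> {"op": "apply_moves", "data": {"commands": [[[40,0,0,0,-0.1]]]}}

```text
t: 56.55
position: [478.5, -209.6, 265.5]
tool_rot: [3.085, 0.562, 0.005]
ft_force: [-0.9, -0.6, -0.1]
opening: 43.4
```

```bash
python3 st.py
```

```text
56.55 j6 0.778 [ 478.5 -209.6  265.5] [-0.9 -0.6 -0.1] [-0.157  0.185 -0.093]
```

>>> {"op": "apply_moves", "data": {"commands": [[[40,0,0,0,-0.1]]]}}

```text
t: 56.65
position: [478.5, -209.5, 265.5]
tool_rot: [3.11, 0.404, 0.004]
ft_force: [-0.2, -0.2, -0.5]
opening: 43.8
```

```bash
python3 st.py; python3 -c "
from h import *
s=snap('side','side18');crop(s,'b',300,215,380,315,7)"
```

```text
56.65 j6 0.881 [ 478.5 -209.5  265.5] [-0.2 -0.2 -0.5] [-0.088  0.131  0.044]
```

View pics/b.png

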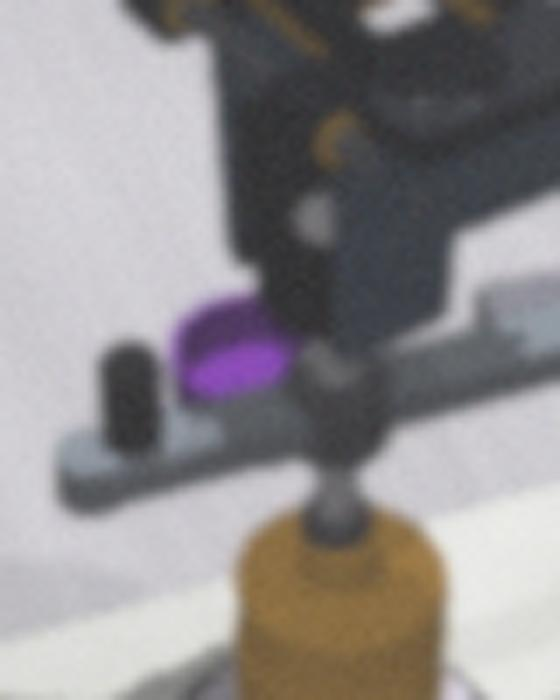

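>>> {"op": "apply_moves", "data": {"commands": [[[40,0.5,0,0,-0.1]]]}}

```text
t: 56.8
position: [478.7, -209.5, 265.5]
tool_rot: [3.126, 0.245, 0.003]
ft_force: [-1.8, -0.1, 0.7]
opening: 43.3
```

```bash
python3 st.py
```

```text
56.8 j6 0.984 [ 478.7 -209.5  265.5] [-1.8 -0.1  0.7] [-0.11   0.417  0.261]
```

>>> {"op": "apply_moves", "data": {"commands": [[[40,0,0,0,-0.1]]]}}

```text
t: 56.9
position: [478.6, -209.4, 265.5]
tool_rot: [3.134, 0.089, 0.002]
ft_force: [0.6, 0.2, -0.5]
opening: 43.5
```

```bash
python3 st.py
```

```text
56.9 j6 1.084 [ 478.6 -209.4  265.5] [ 0.6  0.2 -0.5] [-0.073  0.204  0.302]
```

>>> {"op": "apply_moves", "data": {"commands": [[[40,0,0,0,-0.1]]]}}

```text
t: 57.0
position: [478.5, -209.4, 265.5]
tool_rot: [3.135, -0.068, 0.001]
ft_force: [-0.5, -0.6, -0.1]
opening: 43.4
```

```bash
python3 st.py
```

```text
57.0 j6 1.184 [ 478.5 -209.4  265.5] [-0.5 -0.6 -0.1] [-0.149  0.214  0.099]
```

>>> {"op": "apply_moves", "data": {"commands": [[[40,0,0,0,-0.1]]]}}

```text
t: 57.1
position: [478.5, -209.3, 265.5]
tool_rot: [3.128, -0.225, 0.0]
ft_force: [-0.5, -0.3, 0.2]
opening: 43.4
```

```bash
python3 st.py
```

```text
57.1 j6 1.285 [ 478.5 -209.3  265.5] [-0.5 -0.3  0.2] [-0.098  0.156 -0.05 ]
```

>>> {"op": "apply_moves", "data": {"commands": [[[40,0,0,0,-0.1]]]}}

```text
t: 57.2
position: [478.5, -209.3, 265.5]
tool_rot: [3.112, -0.382, -0.0]
ft_force: [-0.5, 0.8, -0.8]
opening: 43.2
```

```bash
python3 st.py
```

```text
57.2 j6 1.386 [ 478.5 -209.3  265.5] [-0.5  0.8 -0.8] [-0.018  0.154 -0.007]
```

>>> {"op": "apply_moves", "data": {"commands": [[[75,0,0,0,0],[75,0,0,0,0],[75,0,0,0,0],[75,0,0,0,0],[75,0,0,0,0],[75,0,0,30,0],[75,0,0,70,0],[75,-20,20,100,0],[75,-60,60,120,0],[75,-90,100,120,0],[75,-90,140,120,0],[75,-90,170,120,0],[75,-90,170,120,0],[75,-90,170,120,0]]]}}

```text
t: 58.6
position: [388.4, -39.1, 385.7]
tool_rot: [3.112, -0.379, 0.001]
ft_force: [1.0, -0.4, -0.2]
opening: 74.9
```

```bash
python3 - <<'E'
from h import *
t=snap('top','top20');s=snap('side','side20')
crop(s,'b',280,200,420,340,5);crop(t,'a',390,120,520,270,5);print(get_obs()['qvel'].round(3))
def pt(x,y,u0,v0,k): return ((x+.5)/k-.5+u0,(y+.5)/k-.5+v0)
E
```

```text
[-0.013  0.006  0.001  0.002  0.001  0.003]
```

View pics/b.png

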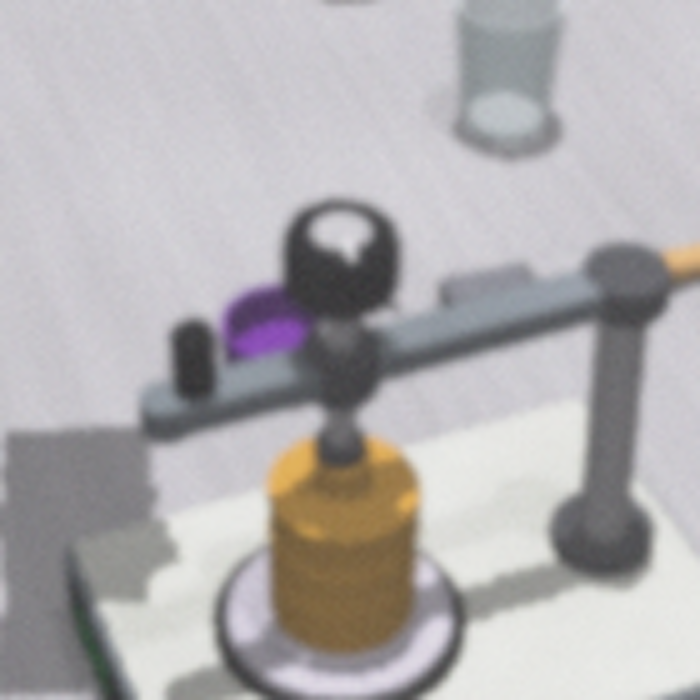

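View pics/a.png

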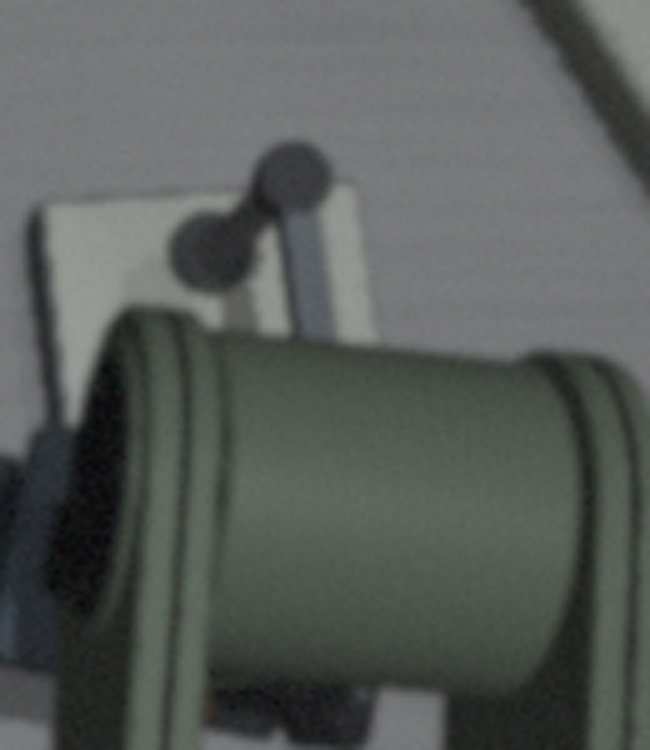

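View pics/side20.png

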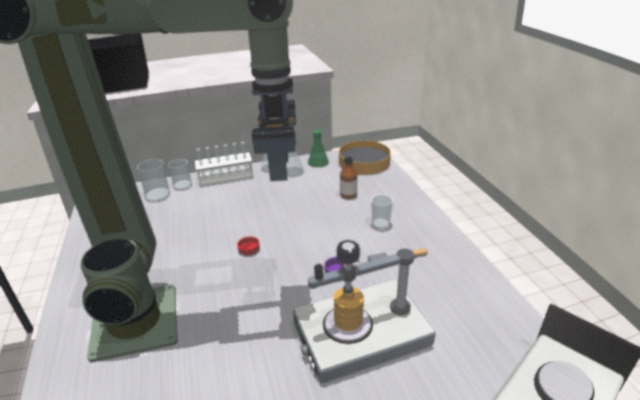

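```bash
python3 -c "
from bench import hand_in; print(hand_in())"
```

```text
the job is handed in; nothing more can be done
None
```

I stacked the shaker as asked, swung the clamp arm in to its stop, screwed the clamp down, and handed the job in at about 59 s. `hand_in()` gave no verdict.

**Stack:** From the bottom it is pan, fine sieve, the one see-through sieve on the bench, then the lid with its boss up. I did not work out whether that see-through sieve is the coarse or the medium one; with only two sieves the order is the same. The red and purple look-alikes stayed where they were. Each part seated at its expected height, with the TCP at 90.1, 116.0, 135.7 and 158.7 mm and only 3 to 5 N of contact force.

**Clamp arm:** I led it round by its handle until it met the stop at about 9 N. The handle sits at the same place in the last side picture.

**Clamp screw:** I turned the knob clockwise about 8.0 rad in total. The foot met the lid at about 6.9 rad. The wrist torque then rose to about 0.3 N m and fell back to about zero twice, 0.5 rad apart. I take that as two clicks, a slip of roughly 1.0 to 1.2 rad.

**Last checks:**
- The side picture shows the foot on the lid, an upright stack, the gripper clear, and the beaker, bottle and brush unmoved.
- In the last top picture the robot hides the stack, so only the side view confirms it.
- The two cameras differed by up to about 4 mm on the seat's position. I settled that by the parts fitting without resistance.

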